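Sort the board trolley's guide rollers: free-running to the tray, binding to scrap

TASK

The guide rollers off the board trolley are waiting on the bench. First take the batten off the wooden tray and lay it flat on the bench, clear of the tray and the red bin. Then try each roller by turning its wheel on the axle: stand those that turn freely upright, foot plate down, on the floor of the wooden tray, put those that bind into the red scrap bin, and leave the screwdriver, tin and pestle alone.

Things in the scene. Friction and masses are not known exactly. Their poses are not given: they have to be found in the camera images.
- roller_a: guide roller (None if absent), 0.24 kg, loose: steel foot plate 76 (x) x 46 (y) x 6 mm with an upright axle bolt (head 17 mm across, top at 42 mm) and a white nylon wheel 44 mm across, 14 to 36 mm above the plate's underside. Origin: underside of the plate, on the axle; z along the axle, upwards. The wheel cannot come off: gripped by it, the whole roller lifts
- wheel_a (a joint): wheel angle of roller_a relative to its foot plate (rad, no stops, anticlockwise from above positive; at 0 the wheel's orange mark points to the plate's +x). Gripped and turned, a good wheel (0.003 N m) leaves the plate still on the bench; one that binds catches within 0.5 rad and then takes the plate round with it (plate friction on the bench: 0.03 N m)
- roller_b: guide roller (None if absent), 0.24 kg, loose: steel foot plate 76 (x) x 46 (y) x 6 mm with an upright axle bolt (head 17 mm across, top at 42 mm) and a white nylon wheel 44 mm across, 14 to 36 mm above the plate's underside. Origin: underside of the plate, on the axle; z along the axle, upwards. The wheel cannot come off: gripped by it, the whole roller lifts
- wheel_b (a joint): wheel angle of roller_b relative to its foot plate (rad, no stops, anticlockwise from above positive; at 0 the wheel's orange mark points to the plate's +x). Gripped and turned, a good wheel (0.003 N m) leaves the plate still on the bench; one that binds catches within 0.5 rad and then takes the plate round with it (plate friction on the bench: 0.03 N m)
- roller_c: guide roller (None if absent), 0.24 kg, loose: steel foot plate 76 (x) x 46 (y) x 6 mm with an upright axle bolt (head 17 mm across, top at 42 mm) and a white nylon wheel 44 mm across, 14 to 36 mm above the plate's underside. Origin: underside of the plate, on the axle; z along the axle, upwards. The wheel cannot come off: gripped by it, the whole roller lifts
- wheel_c (a joint): wheel angle of roller_c relative to its foot plate (rad, no stops, anticlockwise from above positive; at 0 the wheel's orange mark points to the plate's +x). Gripped and turned, a good wheel (0.003 N m) leaves the plate still on the bench; one that binds catches within 0.5 rad and then takes the plate round with it (plate friction on the bench: 0.03 N m)
- roller_d: guide roller (None if absent), 0.24 kg, loose: steel foot plate 76 (x) x 46 (y) x 6 mm with an upright axle bolt (head 17 mm across, top at 42 mm) and a white nylon wheel 44 mm across, 14 to 36 mm above the plate's underside. Origin: underside of the plate, on the axle; z along the axle, upwards. The wheel cannot come off: gripped by it, the whole roller lifts
- wheel_d (a joint): wheel angle of roller_d relative to its foot plate (rad, no stops, anticlockwise from above positive; at 0 the wheel's orange mark points to the plate's +x). Gripped and turned, a good wheel (0.003 N m) leaves the plate still on the bench; one that binds catches within 0.5 rad and then takes the plate round with it (plate friction on the bench: 0.03 N m)
- roller_e: guide roller (None if absent), 0.24 kg, loose: steel foot plate 76 (x) x 46 (y) x 6 mm with an upright axle bolt (head 17 mm across, top at 42 mm) and a white nylon wheel 44 mm across, 14 to 36 mm above the plate's underside. Origin: underside of the plate, on the axle; z along the axle, upwards. The wheel cannot come off: gripped by it, the whole roller lifts
- wheel_e (a joint): wheel angle of roller_e relative to its foot plate (rad, no stops, anticlockwise from above positive; at 0 the wheel's orange mark points to the plate's +x). Gripped and turned, a good wheel (0.003 N m) leaves the plate still on the bench; one that binds catches within 0.5 rad and then takes the plate round with it (plate friction on the bench: 0.03 N m)
- roller_f: guide roller (None if absent), 0.24 kg, loose: steel foot plate 76 (x) x 46 (y) x 6 mm with an upright axle bolt (head 17 mm across, top at 42 mm) and a white nylon wheel 44 mm across, 14 to 36 mm above the plate's underside. Origin: underside of the plate, on the axle; z along the axle, upwards. The wheel cannot come off: gripped by it, the whole roller lifts
- wheel_f (a joint): wheel angle of roller_f relative to its foot plate (rad, no stops, anticlockwise from above positive; at 0 the wheel's orange mark points to the plate's +x). Gripped and turned, a good wheel (0.003 N m) leaves the plate still on the bench; one that binds catches within 0.5 rad and then takes the plate round with it (plate friction on the bench: 0.03 N m)
- tray: open light-wood tray for the good rollers, fixed to the bench, 270 (its x) x 200 (its y) x 50 mm high outside, walls and floor 6 mm; on the robot's left or right; origin: centre of its underside
- scrap_bin: open red plastic scrap bin, fixed, 270 (its x) x 200 (its y) x 75 mm high, walls and floor 5 mm with a thin lip outside; on the other side; origin: centre of its underside
- batten: loose darker-wood batten 45 (its x) x 240 (its y) x 20 mm, 0.13 kg, lying across the rims of the tray at the start; origin: centre of its underside
- batten_mid (a point): middle of the batten, 10 mm above its underside; its axes are the batten's
- screwdriver: screwdriver with a yellow handle lying on the bench beyond the rollers, not part of the job; origin near its middle, underside
- wax_tin: closed steel tin, 72 mm across, 70 mm tall, standing on the bench, not part of the job; origin: centre of its underside
- pestle: turned wooden pestle, 48 mm across at the foot, 125 mm tall, standing on the bench, not part of the job; origin: centre of its underside
Not all that is in view belongs to the job. Leave any blue, green or yellow look-alike of the roller_d alone.

How it is judged:
By the outcome, as a careful person would: the job done as asked, in the order asked, and still so for the second after the job is handed in, with the robot touching nothing.
Of roller_a, roller_b, roller_c, roller_d, roller_e, roller_f only 5 to 6 are there at a start; the rules pass over those that are not, and their reading is None.
At some moment in a run one of roller_a, roller_b, roller_c, roller_d, roller_e, roller_f may be knocked a few centimetres aside while the robot is not near it.
Once in a run the grip may slacken for a moment while it holds something.
It also fails if it takes over 200 s, if anything falls off the work surface, if the arm or the gripper's body presses on something with over 40 N, if the wrist force passes 120 N, or if a joint passes its speed limit or range.

ROBOT

A 6-joint arm with a two-finger parallel gripper is mounted at the origin on the work surface. World frame = base frame: x ahead of the robot, y to its left, z up, the work surface at z = 0. Lengths are in m, angles in rad, forces in N, time in s.
With the tool pointing down it reaches from about 0.35 to 0.875 m from the base axis. Payload 4.2 kg.
Tool frame: the origin (TCP) lies on the centre line of the jaws, within the pads' length; the fingertips stand 17 mm ahead of it and the grasp point (between the pads) lies 2 mm behind it; z points along the fingers, y is the line along which they close (so a half turn about z gives the same grasp; the last joint's range is limited). The gripper opens to 87 mm and grips with 3 to 60 N. Pads are 19 mm wide; open, the fingers measure 117 mm over their backs; the gripper's body (75 mm by 190 mm) begins 51 mm behind the grasp point.
Start: joints at [1.464, 0.385, 0.008, 0, -1.194, -0.259], TCP at [0.224, 0.584, 0.24] pointing down, gripper open.
Joint ranges: [-3.14, 3.14], [-1.21, 2.06], [-1.07, 1.41], [-3.16, 2.05], [-2.99, -0.16], [-3.1, 3.1]. Speed limits (rad/s): [2.79, 2.79, 3.14, 3.14, 3.14, 3.14].

INTERFACE

Orientations are given as a unit quaternion [x, y, z, w].
In Python, from bench import ctrl gives the robot as it stands.
- The arm moves only by the tool play_rows, never from a script. Its argument "moves" is text: rows parted by semicolons, each of 5 numbers parted by spaces: the opening, from 0 (shut) to 1 (fully open), then the shift along the tool's x, y, z in m, then the turn about the tool's z in degrees. In form: hand x y z yaw; .... A call has 1 to 12 rows; each row shifts and turns the commanded pose from where the row before left it, along the tool's axes as they then stand; what a row does not reach is not made up. A row lasts 1/12 s, in which the tool goes at most 41.7 mm and 7.16 degrees, less where a joint would pass 70% of its speed; a pose out of reach is approached as far as the arm can. A call with a gripper value outside its range is refused whole. The fingers move at their own pace and stop on an object; the grip force is fixed at half the most. Time passes only in rows, so rows that do not move let the fingers close. It gives the time, the measured TCP pose, the force, the opening and the grip force at its end, in the units of the state.
- ctrl.get_obs(): the state, without advancing time (a new reading comes with each control period).
- ctrl.get_image(name): name is "scene" or "top" or "wrist"; returns (picture, depth): 384x512x3 uint8, red, green, blue; 384x512 float32, m along the optical axis (not along the pixel's ray), 0 where there is no reading.
- ctrl.camera_model(name): a dict with "fovy" (degrees; the focal length in pixels is half the picture's height over the tangent of half this angle, whatever the lens; pixels are square), "cx", "cy" (the principal point, pixels), "dist_coeffs" ([k1, k2, p1, p2, k3] as OpenCV has them; the pictures are not rectified), "pose" (4x4, takes a point from camera to world coordinates); the wrist camera has in their place "hand_eye" (4x4, takes a point from camera to tool coordinates, whose origin is the TCP and whose axes are the flange's). Camera axes: x right, y down, z forward; pixel columns grow to the right and rows downward; lengths in m; the calibration is good to about 2 mm. A picture is of the moment at which its call begins: read the wrist's pose just before it. camera_model takes no time and is no camera call.
- ctrl.hand_in(): hands the job in; it is judged then, once.
The state is a dict: "clock": time; "joint_positions": joint angles; "qd": joint speeds; "tau": joint torques, N m; "eef_pos": TCP position; "tool_rot": TCP orientation; "wrist_force": force on the tool from outside, world axes, zero at the start; "moment": the same for the moment, N m; "finger_gap": opening from 0.0 (shut) to 1.0 (fully open); "grip_force": force on a finger pad.
Only numpy, scipy, OpenCV 4.12 (cv2) and the standard library are available. Lean on these libraries where they do the work, as an engineer would, in place of code of your own. Each camera call takes 0.05 s, during which the arm holds its last target. There are 200 camera calls.

## Working session

There is one attempt and no reset: what is moved stays moved. The work goes in short steps, Python scripts to look and compute and a tool call to move; the robot and the scene stay as the last step left them, time stands still between calls to the robot, and variables do not carry over. Pictures are saved under pics/ and viewed, at most 14 in all, crops included, and the job is handed in when it is done.

Besides the shell and the picture viewer there is one more tool, called in YAML: its name, and indented under it one key for each argument. play_rows: Moves the arm, as the interface text tells. Its arguments: {"type":"object","properties":{"moves":{"type":"string"}},"required":["moves"]}

```bash
mkdir -p pics; cat > h.py <<'E'
import numpy as np, cv2
from bench import ctrl
from scipy.spatial.transform import Rotation as R
def grab(n):
    o=ctrl.get_obs(); im,d=ctrl.get_image(n); m=ctrl.camera_model(n)
    if 'pose' in m: T=np.array(m['pose'])
    else:
        W=np.eye(4); W[:3,:3]=R.from_quat(o['tool_rot']).as_matrix(); W[:3,3]=o['eef_pos']; T=W@np.array(m['hand_eye'])
    f=192/np.tan(np.radians(m['fovy'])/2); K=np.array([[f,0,m['cx']],[0,f,m['cy']],[0,0,1.]])
    return im,d,T,K,np.array(m['dist_coeffs'],float)
def save(n,im,s=1): cv2.imwrite('pics/'+n,cv2.resize(im[...,::-1],None,fx=s,fy=s,interpolation=cv2.INTER_CUBIC))
def plane(px,z,T,K,D):
    u=cv2.undistortPoints(np.array(px,float).reshape(-1,1,2),K,D)[:,0]
    r=np.c_[u,np.ones(len(u))]@T[:3,:3].T
    return T[:3,3]+r*((z-T[2,3])/r[:,2])[:,None]
def cloud(d,T,K,D):
    v,u=np.mgrid[0:384,0:512]
    p=cv2.undistortPoints(np.c_[u.ravel(),v.ravel()].astype(float).reshape(-1,1,2),K,D)[:,0]
    z=d.ravel()[:,None]
    return ((np.c_[p,np.ones(len(p))]*z)@T[:3,:3].T+T[:3,3]).reshape(384,512,3)
E
python3 - <<'E'
from h import *
im,d,T,K,D=grab('top'); save('top1.png',im,1.5); print(T,K)
np.savez('top1.npz',im=im,d=d,T=T,K=K,D=D)
im,d,T,K,D=grab('scene'); save('scene1.png',im,1.5)
m=ctrl.camera_model('wrist'); print(m); print(ctrl.get_obs())
E
```

```text
[[ 0.02444724 -0.98059829  0.19449762  0.30029875]
 [-0.99969697 -0.02454043  0.00193076 -0.01574805]
 [ 0.00287976 -0.19448588 -0.98090109  1.16475731]
 [ 0.          0.          0.          1.        ]] [[429.69579247   0.         260.31923134]
 [  0.         429.69579247 197.21165261]
 [  0.           0.           1.        ]]
{'fovy': 69.19075585469699, 'cx': 256.10733836455586, 'cy': 194.71712084659296, 'dist_coeffs': array([-0.0384817,  0.       ,  0.       ,  0.       ,  0.       ]), 'hand_eye': array([[ 2.35828104e-04, -9.59113977e-01, -2.83020006e-01,
         7.68164940e-02],
       [ 9.99999569e-01,  4.80295375e-04, -7.94396155e-04,
        -2.91759448e-04],
       [ 8.97849656e-04, -2.83019696e-01,  9.59113677e-01,
        -1.44371100e-01],
       [ 0.00000000e+00,  0.00000000e+00,  0.00000000e+00,
         1.00000000e+00]])}
{'clock': 0.1, 'joint_positions': array([ 1.46357506e+00,  3.85491263e-01,  6.78881358e-03, -4.24500308e-04,
       -1.19398071e+00, -2.58612552e-01]), 'qd': array([-0.00096732, -0.00144303,  0.00401903,  0.00238151, -0.00157342,
        0.00133639]), 'tau': array([ 3.31456658e-05, -3.91687524e+01,  1.87937450e+01,  4.23181459e+00,
        1.34889671e-02, -7.16981094e-05]), 'eef_pos': array([0.22337987, 0.58319663, 0.2385738 ]), 'tool_rot': array([ 9.83302595e-01, -1.81975488e-01, -1.25375916e-04,  9.55633720e-04]), 'wrist_force': array([ 0.41907033, -0.19013557, -0.334973  ]), 'moment': array([ 0.01934252, -0.01048887, -0.05055277]), 'grip_force': 0.0, 'finger_gap': 0.9974006772484708}
```

View pics/top1.png

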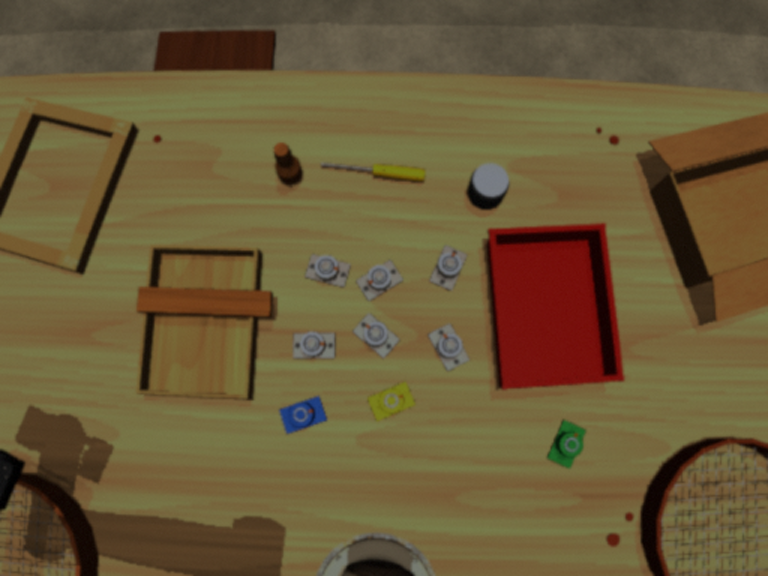

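View pics/scene1.png

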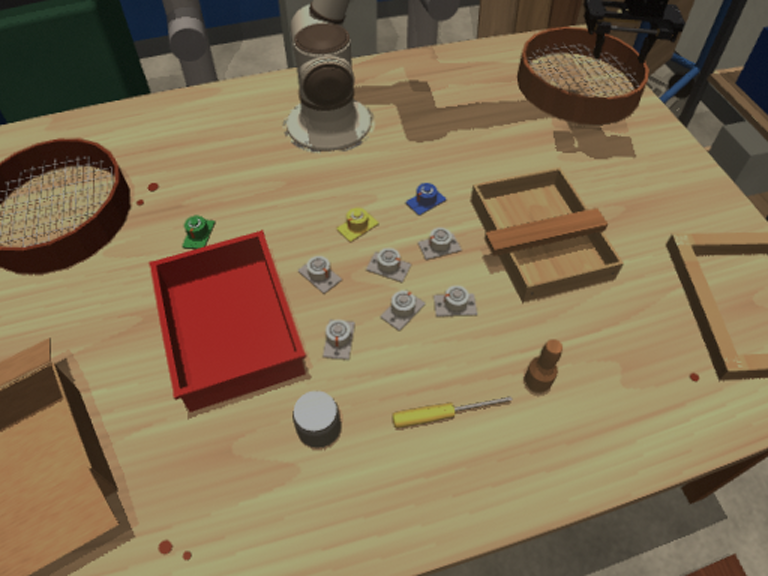

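The rollers are the six white-wheeled ones, at top-picture pixels (1.5x) (326,268), (380,277), (449,263), (312,344), (375,333) and (449,345). The blue (303,415), yellow (390,401) and green (568,443) ones are look-alikes to leave alone. The tray carrying the batten is at (205,320), and the red bin is at (555,305).

```bash
cat >> h.py <<'E'
def rollers(im,d,T,K,D,box=None):
    """grey plates+white wheels: list of (centre xy of wheel, plate yaw deg, area)"""
    P=cloud(d,T,K,D); hsv=cv2.cvtColor(im,cv2.COLOR_RGB2HSV)
    return P,hsv
def pose():
    o=ctrl.get_obs(); Rm=R.from_quat(o['tool_rot']).as_matrix()
    return np.array(o['eef_pos']),Rm
def go(x,y,z,yaw=None):
    """tool-frame shift to world target, then turn (deg) so that tool y lies along world angle yaw (mod 180)"""
    p,Rm=pose(); s=Rm.T@(np.array([x,y,z])-p); a=np.degrees(np.arctan2(Rm[1,1],Rm[0,1]))
    t=None
    if yaw is not None: t=-((yaw-a+90)%180-90)
    o=ctrl.get_obs()
    print('pos',p.round(4),'yang %.1f'%a,'shift mm',(s*1000).round(1),'turn',None if t is None else round(t,1),'q6 %.2f'%o['joint_positions'][5],'gap %.3f'%o['finger_gap'],'t %.1f'%o['clock'])
E
python3 - <<'E'
from h import *
f=np.load('top1.npz'); im,d,T,K,D=[f[k] for k in('im','d','T','K','D')]
P=cloud(d,T,K,D); hsv=cv2.cvtColor(im,cv2.COLOR_RGB2HSV)
z=P[...,2]; print('bench z',np.median(z[d>0]))
print('sat of wheel/plate/bench',hsv[178,217],hsv[185,228],hsv[300,250], hsv[230,205])
m=((hsv[...,1]<60)&(hsv[...,2]>60)&(np.abs(P[...,0]-.5)<.3)).astype(np.uint8)
m=cv2.morphologyEx(m,cv2.MORPH_CLOSE,np.ones((3,3)))
n,l,st,c=cv2.connectedComponentsWithStats(m)
for i in range(1,n):
    if st[i,4]>80:
        ys,xs=np.where(l==i); r=cv2.minAreaRect(np.c_[xs,ys].astype(np.float32))
        w=plane(cv2.boxPoints(r),.006,T,K,D)
        q=P[l==i]; hi=q[q[:,2]>.03]
        print(st[i],w.mean(0)[:2].round(3),'sides',np.linalg.norm(w[1]-w[0]).round(3),np.linalg.norm(w[2]-w[1]).round(3),np.degrees(np.arctan2(*(w[1]-w[0])[1::-1])).round(0),'top',hi.mean(0).round(3) if len(hi) else None, len(hi))
def rep(name,mk):
    n,l,st,c=cv2.connectedComponentsWithStats(mk.astype(np.uint8)); i=1+st[1:,4].argmax(); q=P[l==i]; zt=np.percentile(q[:,2],95)
    r=cv2.minAreaRect((q[np.abs(q[:,2]-zt)<.01][:,:2]*1000).astype(np.float32)); print(name,'z%.3f'%zt,np.round(r[0]),np.round(r[1]),round(r[2],1))
H,S,V=[hsv[...,i].astype(int) for i in range(3)]
rep('bin',((H<6)|(H>174))&(S>180)&(V>60))
rep('blue',(H>105)&(H<130)&(S>150)&(V>60)); rep('green',(H>50)&(H<80)&(S>150)&(V>50)); rep('yellow',(H>24)&(H<35)&(S>200)&(np.indices(H.shape)[0]>200))
Y,X=np.indices(H.shape); win=(X>80)&(X<200)&(Y>150)&(Y<280)
rep('batten',win&(z>.058)); rep('trayrim',win&(z>.035)&(z<.06))
for nm,px in (('pestle',(190,110)),('tin',(326,120)),('driver',(260,115)),('obj left',(25,125))): print(nm,plane([px],0,T,K,D).round(3))
E
```

```text
bench z 0.00038893374303028416
sat of wheel/plate/bench [ 23  20 116] [ 19  25 112] [ 22 120 119] [ 30   5 110]
[314 109  25  23 448] [ 0.761 -0.197] sides 0.07 0.068 -88.0 top [ 0.733 -0.187  0.077] 436
[287 164  24  29 419] [ 0.588 -0.118] sides 0.075 0.046 -21.0 top [ 0.582 -0.117  0.054] 199
[204 170  29  21 437] [0.579 0.105] sides 0.051 0.076 -11.0 top [0.572 0.103 0.048] 203
[238 174  31  26 447] [0.562 0.01 ] sides 0.076 0.051 -56.0 top [0.558 0.008 0.037] 205
[236 209  30  29 457] [0.459 0.011] sides 0.048 0.075 -38.0 top [0.455 0.011 0.047] 211
[286 216  27  31 467] [ 0.44  -0.122] sides 0.049 0.077 -60.0 top [ 0.437 -0.119  0.047] 216
[196 221  27  18 451] [0.437 0.124] sides 0.071 0.046 -88.0 top [0.435 0.124 0.037] 214
bin z0.076 [ 511. -299.] [280. 213.] 4.3
blue z0.038 [310. 139.] [40. 42.] 14.5
green z0.038 [ 269. -332.] [39. 41.] 49.6
yellow z0.039 [334.  -4.] [33. 11.] 20.0
batten z0.073 [500. 315.] [240.  46.] 89.6
trayrim z0.054 [407. 327.] [208. 145.] 89.2
pestle [[0.785 0.197 0.   ]]
tin [[ 0.763 -0.198  0.   ]]
driver [[ 0.773 -0.007  0.   ]]
obj left [[0.735 0.701 0.   ]]
```

```bash
python3 - <<'E'
from h import *
f=np.load('top1.npz'); T,K,D=[f[k] for k in('T','K','D')]
w=plane(np.array([(152,248),(261,249),(253,398),(141,396)])/1.5,.05,T,K,D); print('tray',w.round(3),w.mean(0))
go(.5,.315,.16,0)
E
```

```text
tray [[0.599 0.424 0.05 ]
 [0.601 0.221 0.05 ]
 [0.336 0.219 0.05 ]
 [0.332 0.419 0.05 ]] [0.46701336 0.32091344 0.05      ]
pos [0.2234 0.5832 0.2386] yang -111.0 shift mm [354.3 151.3  78.9] turn 69.0 q6 -0.26 gap 0.997 t 0.1
```

play_rows:
  moves: "1 .032 .0138 0 0;1 .032 .0138 0 0;1 .032 .0138 0 0;1 .032 .0138 0 0;1 .032 .0138 0 0;1 .032 .0138 0 0;1 .032 .0138 0 0;1 .032 .0138 0 0;1 .032 .0138 0 0;1 .032 .0138 0 0;1 .034 .0133 0 0;1 0 0 0 0"

```text
clock: 1.1
eef_pos: [0.5031, 0.3117, 0.2388]
tool_rot: [0.983, -0.185, -0.0, 0.001]
wrist_force: [-0.7, 0.9, -0.2]
finger_gap: 1.004
grip_force: 0.0
```

play_rows:
  moves: "1 0 0 .008 6.9;1 0 0 .008 6.9;1 0 0 .008 6.9;1 0 0 .008 6.9;1 0 0 .008 6.9;1 0 0 .008 6.9;1 0 0 .008 6.9;1 0 0 .008 6.9;1 0 0 .008 6.9;1 0 0 .007 6.9;1 0 0 0 0;1 0 0 0 0"

```text
clock: 2.1
eef_pos: [0.4996, 0.3156, 0.16]
tool_rot: [0.709, -0.706, 0.0, 0.001]
wrist_force: [0.5, 0.7, -0.2]
finger_gap: 0.999
grip_force: 0.0
```

```bash
python3 - <<'E'
from h import *
im,d,T,K,D=grab('wrist'); save('w1.png',im,1.2)
P=cloud(d,T,K,D); z=P[...,2]
m=(z>.062)&(z<.08)&(d>0.02); q=P[m]; print(len(q),np.median(q[:,2]))
r=cv2.minAreaRect((q[:,:2]*1000).astype(np.float32)); print(r)
print(np.percentile(q,[1,50,99],axis=0).round(3))
go(.5,.315,.06,0)
E
```

```text
11674 0.06921068710369452
((500.5194091796875, 315.5410461425781), (238.51492309570312, 45.26028060913086), 89.59568786621094)
[[0.478 0.198 0.068]
 [0.501 0.281 0.069]
 [0.522 0.426 0.071]]
pos [0.5    0.3158 0.1606] yang -179.8 shift mm [  0.8  -0.  100.6] turn 0.2 q6 -0.83 gap 0.999 t 2.1
```

View pics/w1.png

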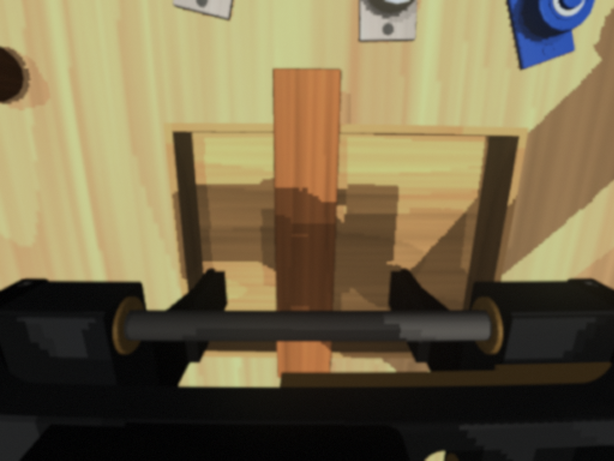

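The wrist view shows the batten centred between the open fingers (column 307), square to them.

play_rows:
  moves: "1 0 0 .034 0;1 0 0 .034 0;1 0 0 .031 0;1 0 0 0 0;0 0 0 0 0;0 0 0 0 0;0 0 0 0 0;0 0 0 0 0;0 0 0 0 0;0 0 0 -.03 0;0 0 0 -.03 0;0 0 0 0 0"

```text
clock: 3.15
eef_pos: [0.5033, 0.3184, 0.1287]
tool_rot: [0.708, -0.706, 0.001, -0.007]
wrist_force: [0.7, 0.1, 1.2]
finger_gap: 0.478
grip_force: 0.0
```

play_rows:
  moves: "0 -.004 -.025 0 0;0 -.004 -.025 0 0;0 -.004 -.025 0 0;0 -.004 -.025 0 0;0 -.004 -.025 0 0;0 -.004 -.025 0 0;0 -.005 -.025 0 0;0 -.005 -.025 0 0;0 0 -.005 0 0;0 0 0 0 0;0 0 0 0 0"

```text
clock: 4.07
eef_pos: [0.7045, 0.3496, 0.1214]
tool_rot: [0.707, -0.707, -0.0, 0.0]
wrist_force: [-0.1, -0.2, 0.6]
finger_gap: 0.003
grip_force: 0.0
```

```bash
python3 - <<'E'
from h import *
im,d,T,K,D=grab('wrist'); P=cloud(d,T,K,D); z=P[...,2]
go(.705,.35,.02,0); p,_=pose()
hsv=cv2.cvtColor(im,cv2.COLOR_RGB2HSV)
m=(z>.09)&(z<.14)&(d>.02)&(hsv[...,1]>110)&(hsv[...,0]<20); q=P[m]; print(len(q),np.percentile(q,[1,50,99],axis=0).round(3),'tcp',p)
print(ctrl.get_obs()['grip_force'],ctrl.get_obs()['wrist_force'])
E
```

```text
pos [0.7041 0.3498 0.1218] yang -179.9 shift mm [ -0.2  -0.9 101.8] turn 0.1 q6 -0.66 gap 0.007 t 4.1
268 [[0.695 0.339 0.104]
 [0.703 0.339 0.115]
 [0.713 0.342 0.139]] tcp [0.70414405 0.34976782 0.12176894]
0.0 [-0.30257304  0.74446801 -0.2342451 ]
```

The fingers had not closed before the lift, since they need about 1 s. I'll go back, open and look again.

play_rows:
  moves: "1 .004 .025 0 0;1 .004 .025 0 0;1 .004 .025 0 0;1 .004 .025 0 0;1 .004 .025 0 0;1 .004 .025 0 0;1 .005 .025 0 0;1 .005 .025 -.02 0;1 0 .005 -.02 0;1 0 0 0 0;1 0 0 0 0;1 0 0 0 0"

```text
clock: 5.12
eef_pos: [0.4993, 0.3157, 0.1619]
tool_rot: [0.708, -0.707, -0.0, -0.0]
wrist_force: [0.2, 0.5, -0.2]
finger_gap: 0.832
grip_force: 0.0
```

```bash
python3 - <<'E'
from h import *
im,d,T,K,D=grab('wrist'); P=cloud(d,T,K,D); z=P[...,2]
m=(z>.062)&(z<.08)&(d>0.02); q=P[m]
r=cv2.minAreaRect((q[:,:2]*1000).astype(np.float32)); print(r)
print(len(q),np.percentile(q,[1,50,99],axis=0).round(3))
go(.5,.315,.06,0)
E
```

```text
((500.51690673828125, 313.68359375), (234.78762817382812, 45.282920837402344), 89.5496597290039)
11562 [[0.478 0.198 0.068]
 [0.501 0.281 0.069]
 [0.522 0.427 0.071]]
pos [0.4995 0.3155 0.1612] yang -180.0 shift mm [  0.4  -0.6 101.2] turn 0.0 q6 -0.84 gap 0.879 t 5.2
```

Batten not moved. I'll descend again and leave more time to close.

play_rows:
  moves: "1 0 0 .02 0;1 0 0 .03 0;1 0 0 .03 0;1 0 0 .02 0;.6 0 0 0 0;.4 0 0 0 0;0 0 0 0 0;0 0 0 0 0;0 0 0 0 0;0 0 0 0 0;0 0 0 0 0;0 0 0 0 0"

```text
clock: 6.17
eef_pos: [0.5004, 0.3161, 0.0624]
tool_rot: [0.707, -0.707, 0.0, -0.001]
wrist_force: [-0.5, -0.6, 3.3]
finger_gap: 0.512
grip_force: 30.0
```

play_rows:
  moves: "0 0 0 0 0;0 0 0 0 0;0 0 0 -.02 0;0 0 0 -.02 0;0 0 0 -.02 0;0 0 0 0 0;0 0 0 0 0"

```text
clock: 6.75
eef_pos: [0.4999, 0.3159, 0.1219]
tool_rot: [0.707, -0.707, -0.0, -0.001]
wrist_force: [-0.5, 0.0, -2.0]
finger_gap: 0.513
grip_force: 30.0
```

play_rows:
  moves: "0 -.004 -.025 0 0;0 -.004 -.025 0 0;0 -.004 -.025 0 0;0 -.004 -.025 0 0;0 -.004 -.025 0 0;0 -.004 -.025 0 0;0 -.005 -.025 0 0;0 -.005 -.025 0 0;0 0 -.005 0 0;0 0 0 0.03 0;0 0 0 .03 0;0 0 0 0 0"

```text
clock: 7.75
eef_pos: [0.6995, 0.3469, 0.0507]
tool_rot: [-0.707, 0.708, 0.003, -0.009]
wrist_force: [-1.5, -0.1, -4.1]
finger_gap: 0.515
grip_force: 30.0
```

play_rows:
  moves: "0 0 0 .02 0;0 0 0 .02 0;0 0 0 .002 0;0 0 0 0 0;.7 0 0 0 0;.7 0 0 0 0;.7 0 0 0 0;.7 0 0 0 0;.7 0 0 0 0;.7 0 0 0 0;.7 0 0 -.04 0;.7 0 0 -.04 0"

```text
clock: 8.75
eef_pos: [0.7031, 0.3485, 0.0962]
tool_rot: [0.707, -0.707, -0.001, 0.004]
wrist_force: [0.9, 0.5, 0.1]
finger_gap: 0.702
grip_force: 0.0
```

```bash
cat >> h.py <<'E'
def look(save_as=None,near=None):
    """wrist view: rollers as (axle xy from bolt head/wheel top, plate yaw, wheel z)"""
    im,d,T,K,D=grab('wrist'); P=cloud(d,T,K,D); z=P[...,2]
    if save_as: save(save_as,im,1.2)
    hsv=cv2.cvtColor(im,cv2.COLOR_RGB2HSV)
    m=((hsv[...,1]<75)&(hsv[...,2]>60)&(z<.055)&(z>.002)&(d>.05)).astype(np.uint8)
    n,l,st,c=cv2.connectedComponentsWithStats(cv2.morphologyEx(m,cv2.MORPH_OPEN,np.ones((3,3))))
    for i in range(1,n):
        if st[i,4]<400: continue
        q=P[l==i]; hd=q[(q[:,2]>.030)&(q[:,2]<.048)]; pl=q[q[:,2]<.013]
        if len(hd)<60 or len(pl)<60: continue
        cw=cv2.minEnclosingCircle((hd[:,:2]*1000).astype(np.float32))
        r=cv2.minAreaRect((pl[:,:2]*1000).astype(np.float32)); a=r[2] if r[1][0]>r[1][1] else r[2]+90
        print('roller wheel',np.round(cw[0]),'d %.0f'%(2*cw[1]),'plate c',np.round(r[0]),np.round(r[1]),'yaw %.0f'%(a%180),'zmax %.3f'%np.percentile(q[:,2],99),'px',st[i])
E
python3 - <<'E'
from h import *
im,d,T,K,D=grab('top'); save('top2.png',im,1.5)
go(.435,.16,.16,None)
E
```

```text
pos [0.7089 0.3513 0.1106] yang -179.8 shift mm [190.4 273.7 -53.8] turn None q6 -0.66 gap 0.697 t 8.8
```

View pics/top2.png

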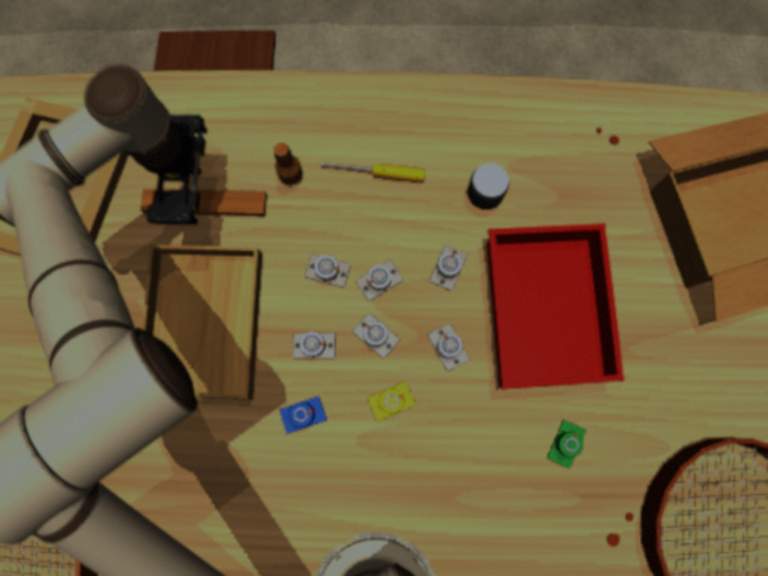

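The batten lies on the bench at (205,202), clear of the tray's far rim (row 248). I'll go to the first roller at (312,344), world about (.435,.124).

play_rows:
  moves: ".7 0 0 -.04 0;.7 0 0 -.02 0;.7 .018 .03 0 0;.7 .02 .03 0 0;.7 .02 .03 0 0;.7 .02 .03 0 0;.7 .02 .03 0 0;.7 .02 .03 0 0;.7 .02 .03 0 0;.7 .02 .03 0 0;.7 .02 .03 0 0;.7 0 0 0 0"

```text
clock: 9.8
eef_pos: [0.4288, 0.1671, 0.159]
tool_rot: [-0.707, 0.707, 0.001, -0.003]
wrist_force: [-0.8, -1.0, 0.4]
finger_gap: 0.7
grip_force: 0.0
```

```bash
python3 - <<'E'
from h import *
look('w2.png'); go(.435,.124,.027,None)
E
```

```text
roller wheel [560.  10.] d 45 plate c [560.  10.] [46. 76.] yaw 124 zmax 0.042 px [  77    0   84   76 3559]
roller wheel [457.  13.] d 44 plate c [457.  13.] [76. 45.] yaw 51 zmax 0.042 px [ 185    0   82   78 3823]
roller wheel [576. 106.] d 44 plate c [576. 106.] [76. 47.] yaw 77 zmax 0.042 px [  79   89   62   79 3500]
roller wheel [436. 125.] d 44 plate c [436. 125.] [46. 75.] yaw 92 zmax 0.042 px [ 225  110   45   72 2919]
pos [0.4323 0.1696 0.16  ] yang -180.0 shift mm [ 45.6  -2.7 133. ] turn None q6 -0.72 gap 0.702 t 9.8
```

View pics/w2.png

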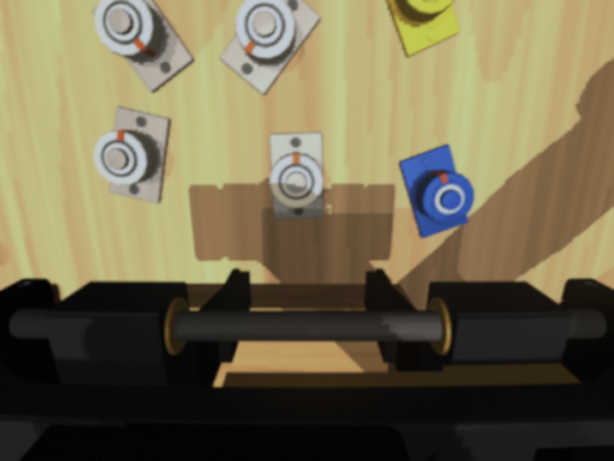

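Four clean rollers are seen here. The target is at (297,180), axle (.436,.125), plate along y, and the blue look-alike sits to its right at (450,200). Now I'll grip its wheel.

play_rows:
  moves: ".7 .022 -.002 0 0;.7 .023 -.002 0 0;.7 0 0 .035 0;.7 0 0 .035 0;.7 0 0 .035 0;.7 0 0 .028 0;.7 0 0 0 0;0 0 0 0 0;0 0 0 0 0;0 0 0 0 0;0 0 0 0 0;0 0 0 0 0"

```text
clock: 10.85
eef_pos: [0.4398, 0.1273, 0.0281]
tool_rot: [0.707, -0.707, 0.0, -0.002]
wrist_force: [-1.9, 0.3, 5.1]
finger_gap: 0.498
grip_force: 30.0
```

```bash
cat >> h.py <<'E'
def plate(tag):
    """in-grip view: grey plate points (z 2..12 mm) in tool xy (mm); angle by minAreaRect and saved mask"""
    im,d,T,K,D=grab('wrist'); P=cloud(d,T,K,D); p,Rm=pose(); hsv=cv2.cvtColor(im,cv2.COLOR_RGB2HSV)
    m=(hsv[...,1]<75)&(hsv[...,2]>40)&(P[...,2]>.003)&(P[...,2]<.012)&(d>.05)
    q=(P[m]-p)@Rm*1000; q=q[np.hypot(q[:,0],q[:,1])<48]
    r=cv2.minAreaRect(q[:,:2].astype(np.float32)); ang=np.degrees(np.arctan2(q[:,1],q[:,0])); rad=np.hypot(q[:,0],q[:,1])
    print(tag,len(q),'rect',np.round(r[0]),np.round(r[1]),round(r[2]),'tool xy corner dirs',np.percentile(ang[rad>33],[5,50,95]).round() if (rad>33).any() else None,(rad>33).sum())
    o=ctrl.get_obs(); print('yang %.1f'%np.degrees(np.arctan2(Rm[1,1],Rm[0,1])),'pos',p.round(3),'gap %.3f grip %.0f q6 %.2f t %.1f'%(o['finger_gap'],o['grip_force'],o['joint_positions'][5],o['clock']),'F',o['wrist_force'].round(1),'Mz %.3f'%o['moment'][2])
    return im
E
python3 - <<'E'
from h import *
save('w3.png',plate('before'),1.2)
E
```

```text
before 2740 rect [24.  0.] [46. 35.] 88 tool xy corner dirs [-33.   1.  33.] 1281
yang -179.9 pos [0.44  0.127 0.028] gap 0.501 grip 30 q6 -0.64 t 10.9 F [-1.8  0.7  9. ] Mz -0.012
```

View pics/w3.png

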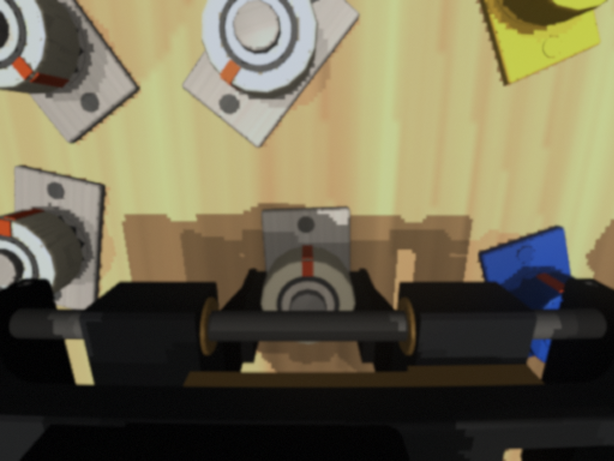

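Gripped: the plate is seen squarely ahead of the wheel at (305,235). Now turn about 60°.

play_rows:
  moves: "0 0 0 0 6;0 0 0 0 6;0 0 0 0 6;0 0 0 0 6;0 0 0 0 6;0 0 0 0 6;0 0 0 0 6;0 0 0 0 6;0 0 0 0 6;0 0 0 0 6;0 0 0 0 0;0 0 0 0 0"

```text
clock: 11.9
eef_pos: [0.4411, 0.1274, 0.0281]
tool_rot: [-0.261, 0.965, 0.0, 0.002]
wrist_force: [3.2, -2.2, 6.5]
finger_gap: 0.499
grip_force: 30.0
```

```bash
python3 - <<'E'
from h import *
save('w4.png',plate('after'),1.2)
E
```

```text
after 2650 rect [4. 1.] [46. 75.] 28 tool xy corner dirs [-85. -34.  85.] 1202
yang 120.3 pos [0.441 0.127 0.028] gap 0.501 grip 30 q6 -1.68 t 11.9 F [ 2.9 -2.7  6.1] Mz -0.024
```

The plate stayed still while the wheel turned 60° (plate at −62° in the tool frame), so this roller is free. I'll turn back, lift and carry it to tray slot (.547,.368).

play_rows:
  moves: "0 0 0 0 -6.7;0 0 0 0 -6.7;0 0 0 0 -6.7;0 0 0 0 -6.7;0 0 0 0 -6.7;0 0 0 0 -6.7;0 0 0 0 -6.7;0 0 0 0 -6.7;0 0 0 0 -6.6;0 0 0 0 0;0 0 0 -.03 0;0 0 0 -.035 0"

```text
clock: 12.95
eef_pos: [0.4368, 0.1257, 0.0903]
tool_rot: [0.709, -0.705, -0.001, 0.003]
wrist_force: [1.0, 1.0, -2.9]
finger_gap: 0.498
grip_force: 30.0
```

play_rows:
  moves: "0 0 0 -.035 0;0 -.027 -.0118 0 0;0 -.027 -.0118 0 0;0 -.027 -.0118 0 0;0 -.027 -.0118 0 0;0 -.027 -.0118 0 0;0 -.027 -.0118 0 0;0 -.027 -.0118 0 0;0 -.026 -.0118 0 0;0 -.026 -.0116 0 0;0 0 0 0 0;0 0 0 0 0"

```text
clock: 13.95
eef_pos: [0.5434, 0.369, 0.125]
tool_rot: [0.71, -0.705, -0.0, 0.001]
wrist_force: [-0.3, -0.7, -2.5]
finger_gap: 0.496
grip_force: 30.0
```

```bash
cat >> h.py <<'E'
def held():
    """plate of the held roller in tool frame"""
    im,d,T,K,D=grab('wrist'); P=cloud(d,T,K,D); p,Rm=pose(); hsv=cv2.cvtColor(im,cv2.COLOR_RGB2HSV)
    q=(P-p)@Rm*1000; m=(hsv[...,1]<75)&(hsv[...,2]>40)&(d>.05)&(q[...,2]>12)&(q[...,2]<32)&(np.hypot(q[...,0],q[...,1])<50)
    q=q[m]; 
    if len(q)<50: print('no plate',len(q)); return im
    r=cv2.minAreaRect(q[:,:2].astype(np.float32)); print('held',len(q),'rect',np.round(r[0]),np.round(r[1]),round(r[2]),'z %.0f..%.0f'%tuple(np.percentile(q[:,2],[5,95])))
    return im
E
python3 - <<'E'
from h import *
held(); go(.547,.368,.036,0)
E
```

```text
held 2749 rect [22. -0.] [46. 36.] 88 z 22..24
pos [0.543  0.3678 0.1251] yang -179.7 shift mm [-0.3 -4.2 89.1] turn 0.3 q6 -0.83 gap 0.496 t 14.0
```

play_rows:
  moves: "0 0 -.003 .03 0;0 0 0 .03 0;0 0 0 .02 0;0 0 0 .008 0;0 0 0 0 0;.62 0 0 0 0;.62 0 0 0 0;.62 0 0 0 0;.62 0 0 0 0;.62 0 0 -.02 0;.62 0 0 -.03 0;.62 0 0 -.03 0"

```text
clock: 15.0
eef_pos: [0.5469, 0.3679, 0.1196]
tool_rot: [0.709, -0.706, 0.0, 0.0]
wrist_force: [-0.6, 0.9, -0.2]
finger_gap: 0.62
grip_force: 0.0
```

play_rows:
  moves: ".7 0 0 -.03 0;.7 .04 -.0 0 0;.7 .04 0 0 0;.7 .04 0 0 0;.7 .04 0 0 0;.7 .04 0 0 0;.7 0 0 0 0;.7 0 0 0 0"

```text
clock: 15.67
eef_pos: [0.5483, 0.1662, 0.15]
tool_rot: [0.708, -0.707, 0.0, -0.001]
wrist_force: [0.8, 0.9, 0.1]
finger_gap: 0.7
grip_force: 0.0
```

```bash
python3 - <<'E'
from h import *
look(); go(.576,.106,.027,167)
im,d,T,K,D=grab('top'); P=cloud(d,T,K,D)
q=P[(P[...,0]>.5)&(P[...,0]<.59)&(P[...,1]>.32)&(P[...,1]<.41)&(P[...,2]>.03)&(P[...,2]<.07)]; print('tray roller',len(q),q.mean(0).round(3) if len(q) else '')
save('t3.png',im[100:300,60:320],3)
E
```

```text
roller wheel [561.  10.] d 44 plate c [560.  10.] [46. 76.] yaw 124 zmax 0.042 px [ 201    0   84   74 3531]
roller wheel [458.  14.] d 44 plate c [458.  13.] [76. 46.] yaw 51 zmax 0.042 px [ 309    0   89   78 3754]
roller wheel [576. 106.] d 44 plate c [576. 106.] [75. 46.] yaw 76 zmax 0.042 px [ 201   87   58   83 3348]
pos [0.5485 0.1676 0.1498] yang -179.8 shift mm [ 61.9 -27.  122.8] turn 13.2 q6 -0.58 gap 0.699 t 15.7
tray roller 76 [0.537 0.352 0.04 ]
```

View pics/t3.png

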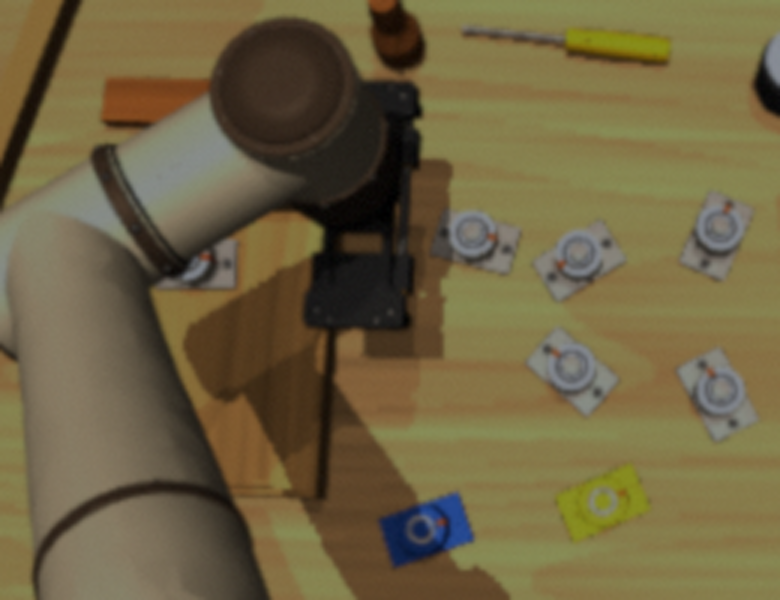

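The first roller stands in the tray at (195,265) in the crop. Next is the roller at (.576,.106), plate yaw 76°.

play_rows:
  moves: ".7 .031 -.0135 0 0;.7 .031 -.0135 0 0;.7 0 0 0.03 7;.7 0 0 .03 7;.7 0 0 .035 0;.7 0 0 .027 0;.7 0 0 0 0;0 0 0 0 0;0 0 0 0 0;0 0 0 0 0;0 0 0 0 0;0 0 0 0 0"

```text
clock: 16.77
eef_pos: [0.5768, 0.1073, 0.0288]
tool_rot: [-0.618, 0.786, -0.001, 0.003]
wrist_force: [-0.5, 1.7, 4.3]
finger_gap: 0.502
grip_force: 30.0
```

play_rows:
  moves: "0 0 0 0 6;0 0 0 0 6;0 0 0 0 6;0 0 0 0 6;0 0 0 0 6;0 0 0 0 6;0 0 0 0 6;0 0 0 0 6;0 0 0 0 6;0 0 0 0 6;0 0 0 0 0;0 0 0 0 0"

```text
clock: 17.77
eef_pos: [0.5775, 0.1065, 0.0288]
tool_rot: [-0.143, 0.99, 0.0, 0.003]
wrist_force: [1.9, -1.2, 5.9]
finger_gap: 0.496
grip_force: 30.0
```

```bash
python3 - <<'E'
from h import *
plate('after')
E
```

```text
after 2545 rect [4. 1.] [46. 75.] 30 tool xy corner dirs [-85. -35.  87.] 1100
yang 106.5 pos [0.577 0.106 0.029] gap 0.500 grip 30 q6 -1.74 t 17.8 F [ 1.9 -3.1  6.4] Mz -0.021
```

Free as well. I'll carry it to slot (.387,.368).

play_rows:
  moves: "0 0 0 0 -6.7;0 0 0 0 -6.7;0 0 0 0 -6.7;0 0 0 0 -6.7;0 0 0 0 -6.7;0 0 0 0 -6.7;0 0 0 0 -6.7;0 0 0 0 -6.7;0 0 0 0 -6.6;0 0 0 -.033 -7;0 0 0 -.033 -6.8;0 0 0 -.034 0"

```text
clock: 18.82
eef_pos: [0.5735, 0.106, 0.1265]
tool_rot: [0.711, -0.703, -0.001, 0.002]
wrist_force: [0.7, -0.0, -2.2]
finger_gap: 0.499
grip_force: 30.0
```

play_rows:
  moves: "0 -.026 .019 0 0;0 -.026 .019 0 0;0 -.026 .019 0 0;0 -.026 .019 0 0;0 -.026 .019 0 0;0 -.026 .019 0 0;0 -.026 .019 0 0;0 -.026 .019 0 0;0 -.026 .019 0 0;0 -.028 .019 0 0;0 0 0 0 0;0 0 0 0 0"

```text
clock: 19.82
eef_pos: [0.3824, 0.3681, 0.1261]
tool_rot: [0.71, -0.704, -0.0, 0.001]
wrist_force: [0.3, -0.2, -2.1]
finger_gap: 0.5
grip_force: 30.0
```

```bash
python3 - <<'E'
from h import *
held(); go(.387,.368,.037,0)
E
```

```text
held 2733 rect [22.  2.] [35. 45.] 0 z 22..25
pos [0.383  0.3671 0.126 ] yang -179.6 shift mm [-1.  -4.2 89. ] turn 0.4 q6 -1.06 gap 0.499 t 19.9
```

play_rows:
  moves: "0 0 -.004 .03 0;0 0 0 .03 0;0 0 0 .02 0;0 0 0 .008 0;0 0 0 0 0;.62 0 0 0 0;.62 0 0 0 0;.62 0 0 0 0;.62 0 0 0 0;.62 0 0 -.02 0;.62 0 0 -.035 0;.62 0 0 -.04 0"

```text
clock: 20.87
eef_pos: [0.3874, 0.3664, 0.1338]
tool_rot: [0.709, -0.706, 0.0, 0.002]
wrist_force: [0.0, 0.8, -0.5]
finger_gap: 0.619
grip_force: 0.0
```

play_rows:
  moves: ".7 0 0 -.03 0;.7 .04 -.009 0 0;.7 .04 -.009 0 0;.7 .04 -.009 0 0;.7 .04 -.009 0 0;.7 .04 -.009 0 0;.7 .04 -.009 0 0;.7 .04 -.009 0 0;.7 .028 -.008 0 0;.7 0 0 0 0;.7 0 0 0 0"

```text
clock: 21.78
eef_pos: [0.4607, 0.0585, 0.1643]
tool_rot: [0.707, -0.707, 0.0, -0.001]
wrist_force: [-0.0, -0.4, -0.3]
finger_gap: 0.7
grip_force: 0.0
```

```bash
python3 - <<'E'
from h import *
look(); go(.458,.013,.028,141)
E
```

```text
roller wheel [ 587. -112.] d 42 plate c [ 587. -117.] [45. 77.] yaw 158 zmax 0.041 px [  84    0   86   47 2455]
roller wheel [ 439. -113.] d 42 plate c [ 439. -119.] [76. 46.] yaw 29 zmax 0.037 px [ 233    0   90   48 2426]
roller wheel [559.  10.] d 44 plate c [560.   9.] [46. 76.] yaw 123 zmax 0.042 px [ 127   98   74   80 3134]
roller wheel [457.  12.] d 44 plate c [457.  13.] [76. 46.] yaw 51 zmax 0.042 px [ 223  102   74   79 2911]
pos [0.4607 0.0594 0.1643] yang -179.8 shift mm [ 46.5   3.  136.2] turn 39.2 q6 -0.48 gap 0.700 t 21.8
```

play_rows:
  moves: ".7 .023 .002 0 0;.7 .023 .002 .03 6;.7 0 0 .02 6.6;.7 0 0 .02 6.6;.7 0 0 .02 6.6;.7 0 0 .02 6.6;.7 0 0 .026 6.6;.7 0 0 0 0;0 0 0 0 0;0 0 0 0 0;0 0 0 0 0;0 0 0 0 0"

```text
clock: 22.83
eef_pos: [0.458, 0.0145, 0.0291]
tool_rot: [-0.433, 0.901, -0.0, 0.002]
wrist_force: [-0.6, 1.7, 2.0]
finger_gap: 0.497
grip_force: 30.0
```

play_rows:
  moves: "0 0 0 0 0;0 0 0 0 6;0 0 0 0 6;0 0 0 0 6;0 0 0 0 6;0 0 0 0 6;0 0 0 0 6;0 0 0 0 6;0 0 0 0 6;0 0 0 0 6;0 0 0 0 6;0 0 0 0 0"

```text
clock: 23.83
eef_pos: [0.4582, 0.0141, 0.0291]
tool_rot: [0.077, 0.997, 0.001, 0.002]
wrist_force: [0.9, 0.0, 5.8]
finger_gap: 0.495
grip_force: 30.0
```

```bash
python3 - <<'E'
from h import *
plate('after')
E
```

```text
after 2679 rect [3. 1.] [46. 76.] 80 tool xy corner dirs [-40.  -5.  25.] 1221
yang 81.4 pos [0.458 0.014 0.029] gap 0.498 grip 30 q6 -2.11 t 23.9 F [0.1 0.3 5.6] Mz 0.101
```

The plate followed the wheel (only 10° relative, and Mz rose to 0.10), so this one binds. It goes to the bin.

play_rows:
  moves: "0 0 0 -.03 0;0 0 0 -.04 0;0 0 0 -.04 0;0 -.003 -.031 0 0;0 -.003 -.031 0 0;0 -.003 -.031 0 0;0 -.003 -.031 0 0;0 -.003 -.031 0 0;0 -.003 -.031 0 0;0 -.003 -.031 0 0;0 -.003 -.032 0 0;0 -.003 -.032 0 0"

```text
clock: 24.88
eef_pos: [0.4392, -0.2692, 0.1372]
tool_rot: [0.076, 0.997, 0.0, -0.001]
wrist_force: [-0.0, 0.8, -2.7]
finger_gap: 0.495
grip_force: 30.0
```

play_rows:
  moves: "0 -.002 -.032 0 0;0 0 0 0 0;0 0 0 0 0"

```text
clock: 25.13
eef_pos: [0.4362, -0.3011, 0.1367]
tool_rot: [0.078, 0.997, 0.001, -0.001]
wrist_force: [-0.7, -0.6, -3.0]
finger_gap: 0.499
grip_force: 30.0
```

```bash
python3 - <<'E'
from h import *
held(); go(.44,-.30,.04,None)
E
```

```text
held 2714 rect [23. -2.] [46. 37.] 86 z 23..25
pos [ 0.4363 -0.3001  0.1368] yang 81.2 shift mm [-3.8  0.5 96.8] turn None q6 -1.43 gap 0.500 t 25.2
```

play_rows:
  moves: "0 0 0 .035 0;0 0 0 .035 0;0 0 0 .024 0;0 0 0 0 0;.65 0 0 0 0;.65 0 0 0 0;.65 0 0 0 0;.65 0 0 0 0;.65 0 0 -.03 0;.65 0 0 -.04 0;.65 0 0 -.04 0;.65 0 0 -.01 0"

```text
clock: 26.18
eef_pos: [0.4413, -0.3018, 0.1719]
tool_rot: [0.075, 0.997, -0.003, 0.007]
wrist_force: [0.9, -0.0, 1.1]
finger_gap: 0.648
grip_force: 0.0
```

play_rows:
  moves: ".7 -.005 .037 0 0;.7 -.005 .037 0 0;.7 -.005 .037 0 0;.7 -.005 .037 0 0;.7 -.004 .039 0 0;.7 0 0 0 0;.7 0 0 0 0"

```text
clock: 26.77
eef_pos: [0.4908, -0.117, 0.165]
tool_rot: [0.074, 0.997, 0.0, 0.002]
wrist_force: [0.3, 0.5, -0.4]
finger_gap: 0.703
grip_force: 0.0
```

```bash
python3 - <<'E'
from h import *
look(); go(.439,-.119,.028,119)
im,d,T,K,D=grab('top'); save('t4.png',im,1.5)
E
```

```text
roller wheel [ 439. -119.] d 44 plate c [ 439. -119.] [76. 46.] yaw 29 zmax 0.042 px [ 209   98   74   80 2961]
roller wheel [ 434. -297.] d 45 plate c [ 433. -310.] [73. 75.] yaw 176 zmax 0.047 px [  47  124   66   70 3343]
roller wheel [558.   9.] d 42 plate c [560.   9.] [46. 76.] yaw 123 zmax 0.041 px [ 333  192   72   63 2010]
roller wheel [ 570. -115.] d 27 plate c [ 570. -110.] [46. 41.] yaw 68 zmax 0.035 px [ 249  229   44   30 1037]
pos [ 0.4903 -0.1181  0.1647] yang 81.4 shift mm [ 50.9  -8.6 136.6] turn -37.6 q6 -1.81 gap 0.698 t 26.8
```

View pics/t4.png

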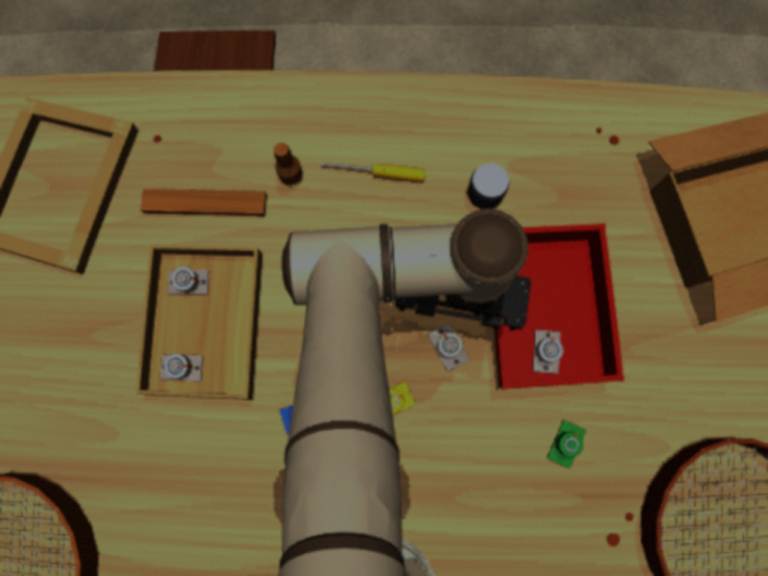

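The tray holds two standing rollers, at (187,281) and (181,368), and the bin holds one at (548,350). Next is the roller at (.439,-.119).

play_rows:
  moves: ".7 .025 -.004 0 0;.7 .026 -.0045 .03 -6;.7 0 0 .02 -6.3;.7 0 0 .02 -6.3;.7 0 0 .02 -6.3;.7 0 0 .02 -6.3;.7 0 0 .026 -6.3;.7 0 0 0 0;0 0 0 0 0;0 0 0 0 0;0 0 0 0 0;0 0 0 0 0"

```text
clock: 27.87
eef_pos: [0.4392, -0.1197, 0.029]
tool_rot: [-0.248, 0.969, -0.0, 0.002]
wrist_force: [-0.1, -0.6, 1.6]
finger_gap: 0.497
grip_force: 30.0
```

play_rows:
  moves: "0 0 0 0 0;0 0 0 0 6;0 0 0 0 6;0 0 0 0 6;0 0 0 0 6;0 0 0 0 6;0 0 0 0 6;0 0 0 0 6;0 0 0 0 6;0 0 0 0 6;0 0 0 0 6;0 0 0 0 0"

```text
clock: 28.87
eef_pos: [0.4393, -0.1192, 0.029]
tool_rot: [0.271, 0.963, 0.0, 0.001]
wrist_force: [-0.7, 1.0, 6.1]
finger_gap: 0.498
grip_force: 30.0
```

```bash
python3 - <<'E'
from h import *
plate('after')
E
```

```text
after 2351 rect [2. 1.] [46. 77.] 28 tool xy corner dirs [-88. -40.  89.] 887
yang 58.7 pos [ 0.439 -0.119  0.029] gap 0.498 grip 30 q6 -2.21 t 28.9 F [-0.6  1.3  6.4] Mz -0.022
```

Free. It goes to slot (.547,.274).

play_rows:
  moves: "0 0 0 0 -6.7;0 0 0 0 -6.7;0 0 0 0 -6.7;0 0 0 0 -6.7;0 0 0 0 -6.7;0 0 0 0 -6.7;0 0 0 0 -6.7;0 0 0 0 -6.7;0 0 0 0 -6.7;0 0 0 -.033 -7;0 0 0 -.033 -7;0 0 0 -.034 -7"

```text
clock: 29.92
eef_pos: [0.4369, -0.1194, 0.1284]
tool_rot: [-0.425, 0.905, 0.001, -0.001]
wrist_force: [1.5, -0.1, -2.8]
finger_gap: 0.494
grip_force: 30.0
```

play_rows:
  moves: "0 0 0 0 -6.7;0 0 0 0 -6.7;0 0 0 0 -6.7;0 0 0 0 -6.7;0 0 0 0 -6.7;0 0 0 0 -6.5;0 0 0 0 0;0 0 0 0 0"

```text
clock: 30.58
eef_pos: [0.4376, -0.1193, 0.1276]
tool_rot: [-0.706, 0.708, 0.0, 0.0]
wrist_force: [0.7, 0.3, -1.9]
finger_gap: 0.497
grip_force: 30.0
```

play_rows:
  moves: "0 -.0357 -.0098 0 0;0 -.0357 -.0098 0 0;0 -.0357 -.0098 0 0;0 -.0357 -.0098 0 0;0 -.0357 -.0098 0 0;0 -.0357 -.0098 0 0;0 -.0357 -.0098 0 0;0 -.0357 -.0098 0 0;0 -.0357 -.0098 0 0;0 -.0357 -.0098 0 0;0 -.0357 -.0098 0 0;0 0 0 0 0"

```text
clock: 31.58
eef_pos: [0.5478, 0.2796, 0.1273]
tool_rot: [0.708, -0.706, 0.0, -0.003]
wrist_force: [1.2, 0.3, -2.5]
finger_gap: 0.499
grip_force: 30.0
```

```bash
python3 - <<'E'
from h import *
held(); go(.547,.274,.037,0)
E
```

```text
held 2731 rect [-3. -1.] [76. 45.] 2 z 22..25
pos [0.5461 0.2766 0.1268] yang -179.9 shift mm [ 2.6 -0.9 89.8] turn 0.1 q6 -0.73 gap 0.496 t 31.6
```

play_rows:
  moves: "0 .0026 -.001 .03 0;0 0 0 .03 0;0 0 0 .02 0;0 0 0 .009 0;0 0 0 0 0;.62 0 0 0 0;.62 0 0 0 0;.62 0 0 0 0;.62 0 0 0 0;.62 0 0 -.02 0;.62 0 0 -.035 0;.62 0 0 -.04 0"

```text
clock: 32.63
eef_pos: [0.5452, 0.2692, 0.1319]
tool_rot: [-0.707, 0.707, 0.0, -0.003]
wrist_force: [-0.2, 0.8, 0.5]
finger_gap: 0.62
grip_force: 0.0
```

play_rows:
  moves: ".7 0 0 -.03 0;.7 .036 -.003 0 0;.7 .036 -.002 0 0;.7 .036 -.002 0 0;.7 .036 -.002 0 0;.7 .036 -.002 0 0;.7 .034 -.002 0 0;.7 0 0 0 0;.7 0 0 0 0"

```text
clock: 33.38
eef_pos: [0.5594, 0.0546, 0.1633]
tool_rot: [-0.706, 0.708, 0.0, -0.0]
wrist_force: [0.4, 0.6, 0.7]
finger_gap: 0.701
grip_force: 0.0
```

```bash
python3 - <<'E'
from h import *
look(); go(.559,.010,.028,33)
E
```

```text
roller wheel [ 587. -115.] d 43 plate c [ 588. -117.] [46. 76.] yaw 158 zmax 0.041 px [ 182    0   89   51 3012]
roller wheel [560.   9.] d 44 plate c [560.   9.] [46. 76.] yaw 123 zmax 0.042 px [ 219  103   71   79 2910]
pos [0.5597 0.0558 0.1633] yang 179.9 shift mm [ 45.8   0.5 135.3] turn -33.1 q6 -0.39 gap 0.701 t 33.4
```

play_rows:
  moves: ".7 .023 0 0 0;.7 .023 0 .03 -5.5;.7 0 0 .02 -5.5;.7 0 0 .02 -5.5;.7 0 0 .02 -5.5;.7 0 0 .02 -5.5;.7 0 0 .025 -5.5;.7 0 0 0 0;0 0 0 0 0;0 0 0 0 0;0 0 0 0 0;0 0 0 0 0"

```text
clock: 34.43
eef_pos: [0.5603, 0.011, 0.0301]
tool_rot: [0.879, -0.477, 0.001, -0.001]
wrist_force: [-0.0, 1.0, 2.4]
finger_gap: 0.498
grip_force: 30.0
```

play_rows:
  moves: "0 0 0 0 0;0 0 0 0 6;0 0 0 0 6;0 0 0 0 6;0 0 0 0 6;0 0 0 0 6;0 0 0 0 6;0 0 0 0 6;0 0 0 0 6;0 0 0 0 6;0 0 0 0 6;0 0 0 0 0"

```text
clock: 35.43
eef_pos: [0.5621, 0.0112, 0.0301]
tool_rot: [-0.522, 0.853, -0.001, 0.003]
wrist_force: [2.0, 0.4, 1.4]
finger_gap: 0.495
grip_force: 30.0
```

```bash
python3 - <<'E'
from h import *
plate('after')
E
```

```text
after 2509 rect [3. 1.] [46. 75.] 30 tool xy corner dirs [-87. -35.  89.] 1013
yang 153.2 pos [0.562 0.011 0.03 ] gap 0.497 grip 30 q6 -0.78 t 35.5 F [3.2 0.7 3. ] Mz -0.033
```

Free. It goes to slot (.387,.274).

play_rows:
  moves: "0 0 0 0 -6.7;0 0 0 0 -6.7;0 0 0 0 -6.7;0 0 0 0 -6.7;0 0 0 0 -6.7;0 0 0 0 -6.7;0 0 0 0 -6.7;0 0 0 0 -6.7;0 0 0 0 -6.6;0 0 0 -.033 0;0 0 0 -.033 6.7;0 0 0 -.034 6.7"

```text
clock: 36.48
eef_pos: [0.5579, 0.0104, 0.1283]
tool_rot: [0.817, -0.576, -0.002, 0.002]
wrist_force: [0.5, 0.0, -2.8]
finger_gap: 0.499
grip_force: 30.0
```

play_rows:
  moves: "0 0 0 0 6.7;0 0 0 0 6.7;0 0 0 0 6.6;0 -.0325 .0215 0 0;0 -.0325 .0215 0 0;0 -.0325 .0215 0 0;0 -.0325 .0215 0 0;0 -.0325 .0215 0 0;0 -.0325 .0215 0 0;0 -.0325 .0215 0 0;0 -.0355 .0225 0 0;0 0 0 0 0"

```text
clock: 37.48
eef_pos: [0.3847, 0.2784, 0.1285]
tool_rot: [0.71, -0.705, -0.001, -0.001]
wrist_force: [1.1, -0.0, -1.7]
finger_gap: 0.498
grip_force: 30.0
```

```bash
python3 - <<'E'
from h import *
held(); go(.387,.274,.038,0)
E
```

```text
held 2731 rect [20.  2.] [35. 46.] 0 z 23..26
pos [0.3854 0.2761 0.1283] yang -179.7 shift mm [ 2.1 -1.7 90.3] turn 0.3 q6 -0.96 gap 0.495 t 37.5
```

play_rows:
  moves: "0 .002 -.002 .03 0;0 0 0 .03 0;0 0 0 .02 0;0 0 0 .01 0;0 0 0 0 0;.62 0 0 0 0;.62 0 0 0 0;.62 0 0 0 0;.62 0 0 0 0;.62 0 0 -.02 0;.62 0 0 -.035 0;.62 0 0 -.04 0"

```text
clock: 38.53
eef_pos: [0.3886, 0.27, 0.1327]
tool_rot: [-0.706, 0.708, -0.0, -0.003]
wrist_force: [1.2, 0.8, 0.8]
finger_gap: 0.619
grip_force: 0.0
```

play_rows:
  moves: ".7 0 0 -.03 0;.7 .034 -.02 0 0;.7 .034 -.02 0 0;.7 .034 -.02 0 0;.7 .034 -.02 0 0;.7 .034 -.02 0 0;.7 .034 -.02 0 0;.7 .034 -.02 0 0;.7 .034 -.02 0 0;.7 .034 -.02 0 0;.7 .034 -.02 0 0;.7 0 0 0 0"

```text
clock: 39.53
eef_pos: [0.5909, -0.0743, 0.1626]
tool_rot: [-0.704, 0.71, -0.001, -0.001]
wrist_force: [0.9, -1.3, 0.9]
finger_gap: 0.699
grip_force: 0.0
```

```bash
python3 - <<'E'
from h import *
look(); go(.587,-.116,.028,68)
E
```

```text
roller wheel [ 587. -118.] d 44 plate c [ 587. -118.] [46. 76.] yaw 158 zmax 0.042 px [ 220  113   79   63 2997]
pos [ 0.5892 -0.0721  0.1623] yang 179.5 shift mm [ 43.9   1.7 134.3] turn -68.5 q6 -0.16 gap 0.698 t 39.6
```

play_rows:
  moves: ".7 .023 0.001 0 0;.7 .023 .001 0 0;.7 0 0 .01 -6.9;.7 0 0 .01 -6.9;.7 0 0 .01 -6.9;.7 0 0 .01 -6.9;.7 0 0 .01 -6.9;.7 0 0 .01 -6.9;.7 0 0 .01 -6.9;.7 0 0 .02 -6.9;.7 0 0 0.02 -6.9;.7 0 0 .021 -6.4"

```text
clock: 40.58
eef_pos: [0.586, -0.1138, 0.0321]
tool_rot: [0.983, -0.184, -0.0, -0.0]
wrist_force: [1.1, 0.3, 0.2]
finger_gap: 0.7
grip_force: 0.0
```

play_rows:
  moves: ".7 0 0 0 0;0 0 0 0 0;0 0 0 0 0;0 0 0 0 0;0 0 0 0 0;0 0 0 0 0;0 0 0 0 0;0 0 0 0 6;0 0 0 0 6;0 0 0 0 6;0 0 0 0 6;0 0 0 0 6"

```text
clock: 41.58
eef_pos: [0.5879, -0.1139, 0.034]
tool_rot: [0.899, -0.438, 0.001, -0.001]
wrist_force: [-1.5, 3.9, 4.6]
finger_gap: 0.5
grip_force: 30.0
```

play_rows:
  moves: "0 0 0 0 6;0 0 0 0 6;0 0 0 0 6;0 0 0 0 6;0 0 0 0 6;0 0 0 0 0;0 0 0 0 0"

```text
clock: 42.17
eef_pos: [0.5887, -0.1141, 0.034]
tool_rot: [0.758, -0.653, 0.002, -0.002]
wrist_force: [1.6, 3.0, 6.4]
finger_gap: 0.497
grip_force: 30.0
```

```bash
python3 - <<'E'
from h import *
plate('after')
E
```

```text
after 2435 rect [2. 1.] [46. 75.] 31 tool xy corner dirs [-87. -37.  91.] 932
yang -171.5 pos [ 0.589 -0.114  0.034] gap 0.501 grip 30 q6 0.07 t 42.2 F [1.7 4.  6.3] Mz 0.002
```

Free. It goes to the middle of the tray (.467,.321).

play_rows:
  moves: "0 0 0 0 -6.7;0 0 0 0 -6.7;0 0 0 0 -6.7;0 0 0 0 -6.7;0 0 0 0 -6.7;0 0 0 0 -6.7;0 0 0 0 -6.7;0 0 0 0 -6.7;0 0 0 0 -6.6;0 0 0 -.033 0;0 0 0 -.033 6.8;0 0 0 -.034 6.8"

```text
clock: 43.22
eef_pos: [0.5847, -0.1149, 0.1317]
tool_rot: [0.953, -0.303, -0.003, 0.001]
wrist_force: [1.1, 0.3, -2.4]
finger_gap: 0.499
grip_force: 30.0
```

play_rows:
  moves: "0 0 0 0 6.8;0 0 0 0 6.8;0 0 0 0 6.8;0 0 0 0 6.8;0 0 0 0 6.8;0 0 0 0 6.8;0 0 0 0 6.8;0 0 0 0 6.8;0 0 0 0 0;0 0 0 0 0"

```text
clock: 44.05
eef_pos: [0.5856, -0.1149, 0.1315]
tool_rot: [0.712, -0.702, -0.001, 0.001]
wrist_force: [0.6, 0.2, -2.4]
finger_gap: 0.499
grip_force: 30.0
```

play_rows:
  moves: "0 -.0364 .0102 0 0;0 -.0364 .0102 0 0;0 -.0364 .0102 0 0;0 -.0364 .0102 0 0;0 -.0364 .0102 0 0;0 -.0364 .0102 0 0;0 -.0364 .0102 0 0;0 -.0364 .0102 0 0;0 -.0364 .0102 0 0;0 -.0364 .0102 0 0;0 -.0364 .0102 0 0;0 -.034 .0095 0 0"

```text
clock: 45.05
eef_pos: [0.4597, 0.3202, 0.1323]
tool_rot: [0.712, -0.702, -0.0, 0.0]
wrist_force: [0.7, 0.0, -2.8]
finger_gap: 0.499
grip_force: 30.0
```

play_rows:
  moves: "0 0 0 0 0;0 0 0 0 0"

```text
clock: 45.22
eef_pos: [0.4599, 0.3201, 0.132]
tool_rot: [0.713, -0.701, -0.0, 0.0]
wrist_force: [0.4, -1.0, -2.3]
finger_gap: 0.496
grip_force: 30.0
```

```bash
python3 - <<'E'
from h import *
held(); go(.467,.321,.042,0)
E
```

```text
held 2725 rect [20.  5.] [38. 53.] 1 z 17..30
pos [0.4601 0.3187 0.1319] yang -179.2 shift mm [-2.3 -7.1 89.9] turn 0.8 q6 -0.88 gap 0.498 t 45.3
```

The held plate reads tilted (z 17..30), so I'll look.

```bash
python3 - <<'E'
from h import *
im,d,T,K,D=grab('wrist'); P=cloud(d,T,K,D); p,Rm=pose(); hsv=cv2.cvtColor(im,cv2.COLOR_RGB2HSV)
q=(P-p)@Rm*1000; m=(hsv[...,1]<75)&(hsv[...,2]>40)&(d>.05)&(q[...,2]>8)&(q[...,2]<36)&(np.hypot(q[...,0],q[...,1])<55)
s=q[m]; A=np.c_[s[:,:2],np.ones(len(s))]; c=np.linalg.lstsq(A,s[:,2],rcond=None)[0]; print(len(s),'tilt slope x,y',c,'res',np.std(A@c-s[:,2]))
save('w9.png',im[120:330,110:400],2.4)
E
```

```text
2852 tilt slope x,y [2.04326502e-01 4.55917082e-04 2.20545782e+01] res 4.80711478345356
```

View pics/w9.png

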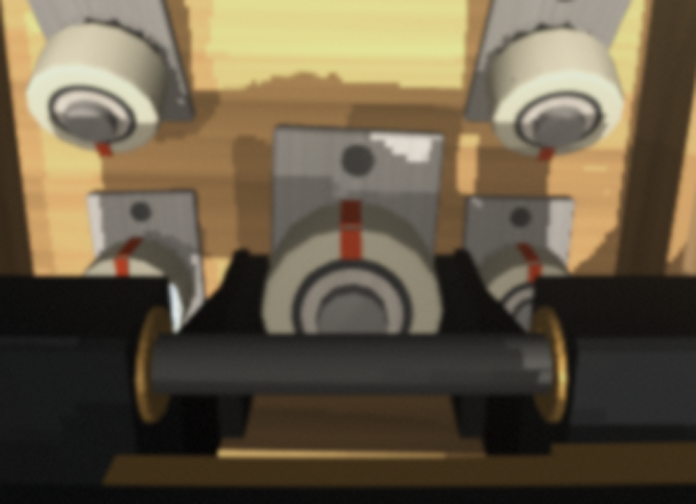

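The roller is held level enough. The odd spread came from the neighbouring rollers' metal in the mask. I'll place it.

play_rows:
  moves: "0 -.002 -.007 0 0;0 0 0 .03 0;0 0 0 .03 0;0 0 0 .02 0;0 0 0 .011 0;0 0 0 0 0;.61 0 0 0 0;.61 0 0 0 0;.61 0 0 0 0;.61 0 0 0 0;.61 0 0 -.02 0;.61 0 0 -.03 0"

```text
clock: 46.32
eef_pos: [0.4665, 0.3192, 0.0899]
tool_rot: [0.71, -0.704, 0.0, 0.003]
wrist_force: [0.7, 0.6, 0.4]
finger_gap: 0.602
grip_force: 0.0
```

play_rows:
  moves: ".61 0 0 -.04 0;.61 0 0 -.04 0;.61 .04 .0 0 0;.61 .04 0 0 0;.61 .04 0 0 0;.61 .04 0 0 0;.61 .04 0 0 0;.61 .04 0 0 0;.61 .04 0 0 0;.61 .04 0 0 0;.61 0 0 0 0;.61 0 0 0 0"

```text
clock: 47.32
eef_pos: [0.4708, -0.0013, 0.1722]
tool_rot: [0.709, -0.705, 0.0, -0.001]
wrist_force: [-0.7, 0.9, 0.5]
finger_gap: 0.61
grip_force: 0.0
```

```bash
python3 - <<'E'
from h import *
im,d,T,K,D=grab('top'); save('t5.png',im,1.5); P=cloud(d,T,K,D)
print(ctrl.get_obs()['eef_pos'],ctrl.get_obs()['clock'])
hsv=cv2.cvtColor(im,cv2.COLOR_RGB2HSV)
for x,y in((.547,.368),(.387,.368),(.547,.274),(.387,.274),(.467,.321)):
    m=(np.hypot(P[...,0]-x,P[...,1]-y)<.028)&(hsv[...,1]<75); q=P[m]; print(x,y,len(q),np.percentile(q[:,2],[5,50,95]).round(3) if len(q) else '')
E
```

```text
[ 4.71057553e-01 -4.17029618e-05  1.72164638e-01] 47.3667
0.547 0.368 273 [0.011 0.042 0.047]
0.387 0.368 238 [0.01  0.042 0.049]
0.547 0.274 112 [0.042 0.062 0.071]
0.387 0.274 0 
0.467 0.321 0
```

View pics/t5.png

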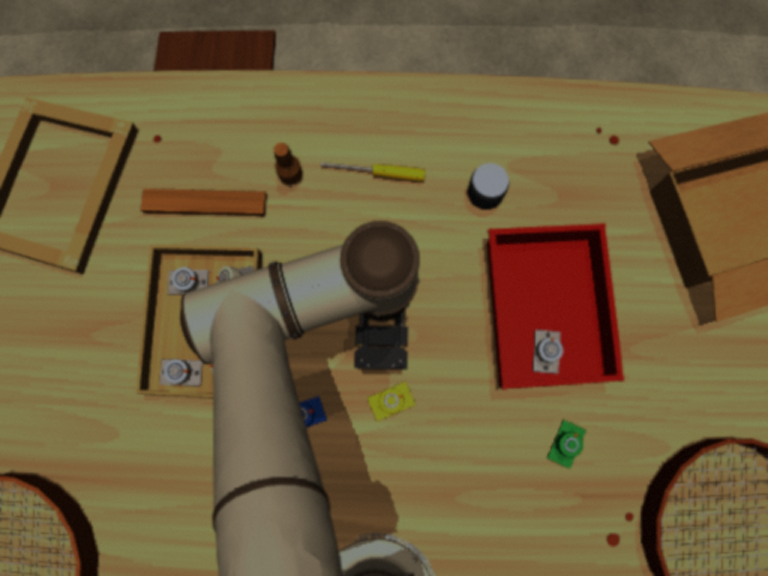

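play_rows:
  moves: ".61 .04 .0 0 0;.61 .04 0 0 0;.61 .04 0 0 0;.61 .04 0 0 0;.61 .04 0 0 0;.61 .04 0 0 0;.61 .04 0 0 0;.61 0 0 0 0;.61 0 0 0 0"

```text
clock: 48.12
eef_pos: [0.4741, -0.28, 0.1712]
tool_rot: [0.71, -0.704, -0.0, -0.0]
wrist_force: [0.2, 0.5, -0.4]
finger_gap: 0.609
grip_force: 0.0
```

```bash
python3 - <<'E'
from h import *
im,d,T,K,D=grab('top'); save('t6.png',im[120:280,70:330],3); P=cloud(d,T,K,D)
print(ctrl.get_obs()['eef_pos'],ctrl.get_obs()['clock'])
hsv=cv2.cvtColor(im,cv2.COLOR_RGB2HSV)
for x,y in((.547,.368),(.387,.368),(.547,.274),(.387,.274),(.467,.321)):
    m=(np.hypot(P[...,0]-x,P[...,1]-y)<.028)&(hsv[...,1]<75); q=P[m]; print(x,y,len(q),np.percentile(q[:,2],[5,50,95]).round(3) if len(q) else '')
E
```

```text
[ 0.47399321 -0.27880352  0.17129124] 48.1667
0.547 0.368 282 [0.011 0.042 0.048]
0.387 0.368 234 [0.011 0.042 0.048]
0.547 0.274 267 [0.037 0.059 0.069]
0.387 0.274 268 [0.039 0.06  0.07 ]
0.467 0.321 278 [0.01  0.041 0.048]
```

View pics/t6.png

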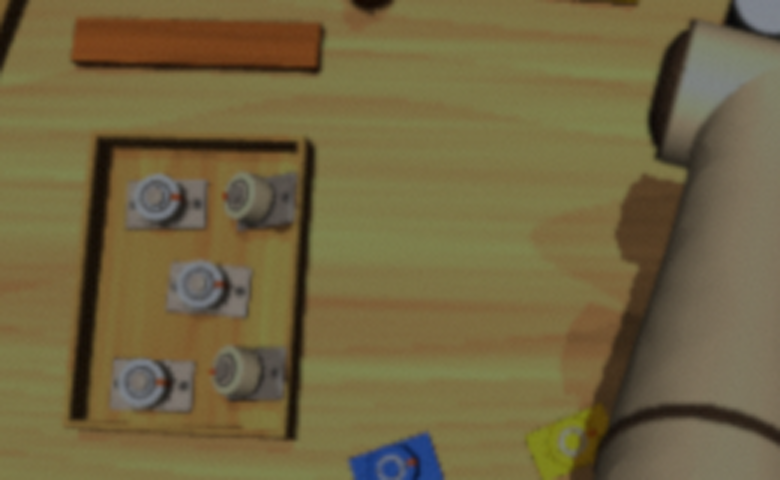

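The two right-hand rollers in the tray, at crop (250,200) and (240,375), are tilted with the plate edge hung on the near wall. They need to be regripped and moved inward, so I'll measure them from close by.

play_rows:
  moves: ".7 -.04 0 0 0;.7 -.04 0 0 0;.7 -.04 0 0 0;.7 -.04 0 0 0;.7 -.04 0 0 0;.7 -.04 0 0 0;.7 -.04 0 0 0;.7 -.04 0 0 0;.7 -.04 0 0 0;.7 -.04 0 0 0;.7 -.04 0 0 0;.7 -.04 0 0 0"

```text
clock: 49.17
eef_pos: [0.4671, 0.2046, 0.1722]
tool_rot: [0.712, -0.702, -0.0, -0.001]
wrist_force: [0.3, -0.3, 0.2]
finger_gap: 0.698
grip_force: 0.0
```

play_rows:
  moves: ".7 -.036 -.018 0 0;.7 -.036 -.018 0 0;.7 -.036 -.018 0 0;.7 -.036 -.018 0 0;.7 0 0 0 0;.7 0 0 0 0"

```text
clock: 49.67
eef_pos: [0.5379, 0.3489, 0.1705]
tool_rot: [0.712, -0.702, -0.0, 0.001]
wrist_force: [-0.3, -1.2, -0.4]
finger_gap: 0.7
grip_force: 0.0
```

```bash
cat >> h.py <<'E'
def tilted(x,y,name=None):
    im,d,T,K,D=grab('wrist'); P=cloud(d,T,K,D); hsv=cv2.cvtColor(im,cv2.COLOR_RGB2HSV)
    m=(hsv[...,1]<75)&(hsv[...,2]>40)&(d>.05)&(np.abs(P[...,0]-x)<.03)&(np.abs(P[...,1]-y)<.055)
    q=P[m]
    for a in np.arange(y-.055,y+.055,.01):
        s=q[np.abs(q[:,1]-a)<.005]
        if len(s)>10: print('y %.3f'%a,len(s),'x %.3f..%.3f'%tuple(np.percentile(s[:,0],[2,98])),'z',np.percentile(s[:,2],[2,50,98]).round(3))
    # tray wall rim: high wood points
    w=P[(d>.05)&(P[...,2]>.044)&(P[...,2]<.056)&(np.abs(P[...,0]-.467)<.05)&(np.abs(P[...,1]-.225)<.02)]; print('near wall y',np.percentile(w[:,1],[3,97]).round(4) if len(w) else None)
    if name: save(name,im,1.2)
E
python3 - <<'E'
from h import *
tilted(.547,.274,'w10.png'); go(.547,.274,.04,0)
E
```

```text
y 0.219 37 x 0.518..0.573 z [-0.002 -0.001  0.   ]
y 0.239 659 x 0.525..0.568 z [0.049 0.053 0.056]
y 0.249 612 x 0.525..0.568 z [0.043 0.047 0.051]
y 0.259 530 x 0.525..0.568 z [0.036 0.052 0.064]
y 0.269 533 x 0.526..0.566 z [0.035 0.065 0.069]
y 0.279 529 x 0.527..0.566 z [0.057 0.062 0.066]
y 0.289 456 x 0.526..0.566 z [0.049 0.056 0.064]
y 0.299 135 x 0.531..0.564 z [0.006 0.048 0.053]
y 0.319 3473 x 0.518..0.571 z [0.237 0.24  0.241]
near wall y [0.2301 0.2363]
pos [0.5376 0.3473 0.1708] yang -179.2 shift mm [ 73.3  -8.6 130.9] turn 0.8 q6 -0.81 gap 0.698 t 49.7
```

View pics/w10.png

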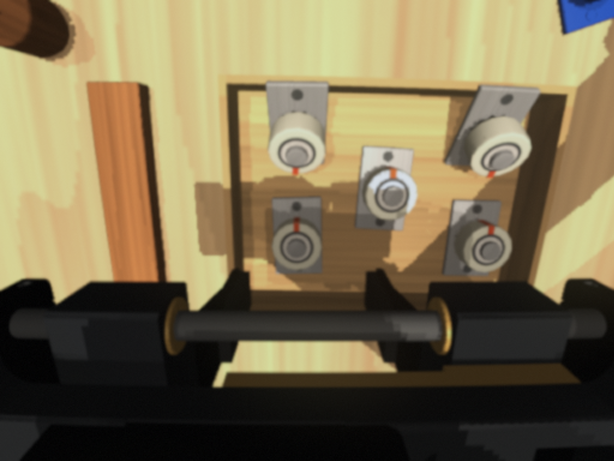

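The near wall's inner face is at y=.236, so these two sat too close to it. Both lean toward +y by about 31°. I'll regrip the first by its wheel, lift, shift inward and release.

play_rows:
  moves: ".62 .0315 -.0047 0 .8;.62 .0315 -.0047 0 0;.62 0 0 .035 0;.62 0 0 .035 0;.62 0 0 .03 0;.62 0 0 .016 0;.62 0 0 0 0;0 0 0 0 0;0 0 0 0 0;0 0 0 0 0;0 0 0 0 0;0 0 0 0 0"

```text
clock: 50.72
eef_pos: [0.5497, 0.283, 0.0575]
tool_rot: [-0.706, 0.709, -0.0, 0.001]
wrist_force: [-2.6, 0.7, 5.1]
finger_gap: 0.496
grip_force: 30.0
```

play_rows:
  moves: "0 0 0 0 0;0 0 0 -.02 0;0 0 0 -.02 0;0 0 0 0 0;0 0 0 0 0"

```text
clock: 51.13
eef_pos: [0.5495, 0.2827, 0.0963]
tool_rot: [-0.705, 0.709, 0.0, 0.001]
wrist_force: [-0.2, -0.5, -2.0]
finger_gap: 0.493
grip_force: 30.0
```

```bash
python3 - <<'E'
from h import *
held(); tilted(.547,.284); go(.547,.304,.054,0)
E
```

```text
held 866 rect [20. -0.] [24. 45.] 0 z 12..23
y 0.229 234 x 0.526..0.569 z [0.088 0.09  0.092]
y 0.239 1320 x 0.526..0.569 z [0.087 0.091 0.093]
y 0.249 3458 x 0.523..0.571 z [0.08  0.164 0.166]
y 0.259 2222 x 0.526..0.568 z [0.074 0.094 0.172]
y 0.269 1439 x 0.527..0.568 z [0.069 0.102 0.106]
y 0.279 856 x 0.528..0.569 z [0.093 0.1   0.103]
y 0.289 163 x 0.527..0.569 z [0.088 0.093 0.096]
near wall y [0.2296 0.2358]
pos [0.5483 0.2817 0.0943] yang 179.7 shift mm [-22.3   1.3  40.3] turn -0.3 q6 -0.74 gap 0.495 t 51.2
```

play_rows:
  moves: "0 -.022 .001 0 0;0 0 0 0 0;0 0 0 .02 0;0 0 0 .018 0;0 0 0 0 0;0 0 0 0 0;.62 0 0 0 0;.62 0 0 0 0;.62 0 0 0 0;.62 0 0 0 0;.62 0 0 -.03 0;.62 0 0 -.03 0"

```text
clock: 52.23
eef_pos: [0.5472, 0.3034, 0.1166]
tool_rot: [-0.705, 0.709, 0.0, -0.002]
wrist_force: [0.1, 0.8, 0.6]
finger_gap: 0.616
grip_force: 0.0
```

play_rows:
  moves: ".62 0 0 -.03 0;.62 -.03 .01 -.03 0;.62 -.02 .03 0 0;.62 0 .04 0 0;.62 0 .04 0 0;.62 0 .04 0 0;.62 0 0 0 0;.62 0 0 0 0"

```text
clock: 52.9
eef_pos: [0.3874, 0.354, 0.1774]
tool_rot: [-0.707, 0.708, 0.0, 0.001]
wrist_force: [0.5, 0.1, 0.2]
finger_gap: 0.617
grip_force: 0.0
```

```bash
python3 - <<'E'
from h import *
look(); tilted(.387,.274,'w11.png'); go(.387,.284,.055,0)
E
```

```text
roller wheel [547. 280.] d 45 plate c [558. 280.] [76. 68.] yaw 90 zmax 0.048 px [  73   79   61   73 3480]
roller wheel [468. 318.] d 44 plate c [474. 319.] [77. 57.] yaw 88 zmax 0.048 px [ 155  116   50   69 2887]
roller wheel [546. 364.] d 44 plate c [558. 367.] [69. 78.] yaw 92 zmax 0.048 px [  87  159   57   64 2806]
roller wheel [379. 364.] d 44 plate c [380. 365.] [76. 46.] yaw 89 zmax 0.048 px [ 243  159   41   63 2362]
y 0.219 16 x 0.389..0.403 z [-0.002 -0.001  0.   ]
y 0.239 661 x 0.368..0.412 z [0.05  0.054 0.057]
y 0.249 590 x 0.369..0.412 z [0.043 0.047 0.051]
y 0.259 494 x 0.369..0.412 z [0.036 0.053 0.064]
y 0.269 512 x 0.371..0.410 z [0.039 0.066 0.07 ]
y 0.279 540 x 0.371..0.411 z [0.057 0.063 0.066]
y 0.289 435 x 0.371..0.411 z [0.049 0.056 0.064]
y 0.299 123 x 0.377..0.406 z [0.005 0.048 0.05 ]
y 0.319 1700 x 0.358..0.416 z [0.244 0.246 0.248]
near wall y [0.2301 0.2364]
pos [0.3895 0.3543 0.177 ] yang 179.8 shift mm [ 70.6   2.4 121.9] turn -0.2 q6 -1.05 gap 0.622 t 53.0
```

View pics/w11.png

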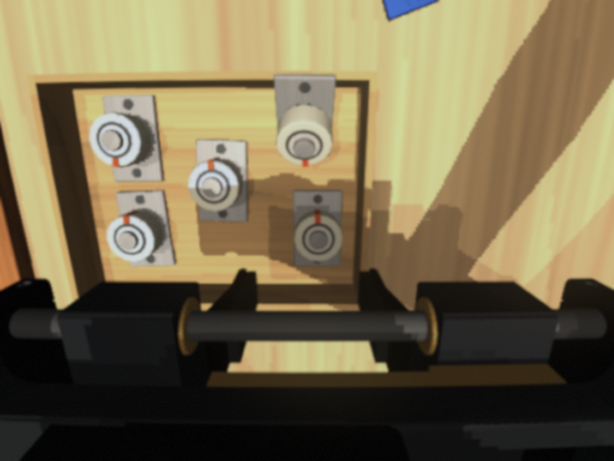

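The first one is now upright at (.547,.280). I'll do the same for the other, at x≈.390.

play_rows:
  moves: ".62 .035 -.0005 0 0;.62 .035 -.0005 0 0;.62 0 0 .035 0;.62 0 0 .035 0;.62 0 0 .032 0;.62 0 0 .018 0;.62 0 0 0 0;0 0 0 0 0;0 0 0 0 0;0 0 0 0 0;0 0 0 0 0;0 0 0 0 0"

```text
clock: 54.0
eef_pos: [0.3906, 0.2849, 0.0576]
tool_rot: [-0.706, 0.709, 0.0, 0.002]
wrist_force: [1.6, -0.0, 0.8]
finger_gap: 0.495
grip_force: 30.0
```

play_rows:
  moves: "0 0 0 0 0;0 0 0 -.02 0;0 0 0 -.02 0;0 0 0 0 0;0 0 0 0 0;0 -.022 0 0 0;0 0 0 0 0"

```text
clock: 54.58
eef_pos: [0.39, 0.3077, 0.0955]
tool_rot: [-0.706, 0.708, 0.0, 0.001]
wrist_force: [0.2, 0.6, -1.8]
finger_gap: 0.495
grip_force: 30.0
```

```bash
python3 - <<'E'
from h import *
held(); go(.39,.304,.057,0)
E
```

```text
held 922 rect [21.  0.] [27. 46.] 0 z 12..23
pos [0.3894 0.3064 0.0951] yang 179.8 shift mm [ 2.3 -0.7 38.1] turn -0.2 q6 -1.00 gap 0.493 t 54.6
```

play_rows:
  moves: "0 .002 0 .02 0;0 0 0 .018 0;0 0 0 0 0;0 0 0 0 0;.62 0 0 0 0;.62 0 0 0 0;.62 0 0 0 0;.62 0 0 0 0;.62 0 0 -.03 0;.62 0 0 -.03 0;.62 0 0 -.03 0;.62 0 0 -.03 0"

```text
clock: 55.63
eef_pos: [0.3895, 0.3035, 0.1801]
tool_rot: [-0.706, 0.709, 0.0, 0.0]
wrist_force: [1.2, 1.0, -1.3]
finger_gap: 0.62
grip_force: 0.0
```

play_rows:
  moves: ".62 .04 -.008 0 0;.62 .04 -.008 0 0;.62 .04 -.008 0 0;.62 .04 -.008 0 0;.62 .04 -.008 0 0;.62 .04 -.008 0 0;.62 .04 -.008 0 0;.62 .04 -.008 0 0;.62 .04 -.008 0 0;.62 .04 -.008 0 0;.62 .04 0 0 0;.62 .04 0 0 0"

```text
clock: 56.63
eef_pos: [0.4676, -0.1787, 0.1788]
tool_rot: [-0.706, 0.709, -0.0, 0.0]
wrist_force: [0.2, -0.1, 0.2]
finger_gap: 0.619
grip_force: 0.0
```

play_rows:
  moves: ".62 .04 0 0 0;.62 .04 0 0 0;.62 .03 0 0 0;.62 0 0 0 0;.62 0 0 0 0"

```text
clock: 57.05
eef_pos: [0.4665, -0.2881, 0.1782]
tool_rot: [-0.704, 0.71, 0.0, 0.0]
wrist_force: [0.3, -0.2, -0.8]
finger_gap: 0.621
grip_force: 0.0
```

```bash
python3 - <<'E'
from h import *
im,d,T,K,D=grab('top'); P=cloud(d,T,K,D); save('t7.png',im[60:290,70:440],2.1)
o=ctrl.get_obs(); print(o['eef_pos'],o['clock'])
hsv=cv2.cvtColor(im,cv2.COLOR_RGB2HSV)
for x,y in((.547,.365),(.379,.365),(.547,.280),(.387,.280),(.467,.32)):
    m=(np.hypot(P[...,0]-x,P[...,1]-y)<.028)&(hsv[...,1]<75); q=P[m]; print(x,y,len(q),np.percentile(q[:,2],[5,50,95]).round(3))
E
```

```text
[ 0.46659407 -0.2869563   0.17820065] 57.1
0.547 0.365 295 [0.01  0.041 0.048]
0.379 0.365 284 [0.01  0.041 0.049]
0.547 0.28 296 [0.01  0.041 0.048]
0.387 0.28 299 [0.01  0.041 0.049]
0.467 0.32 280 [0.01  0.041 0.049]
```

View pics/t7.png

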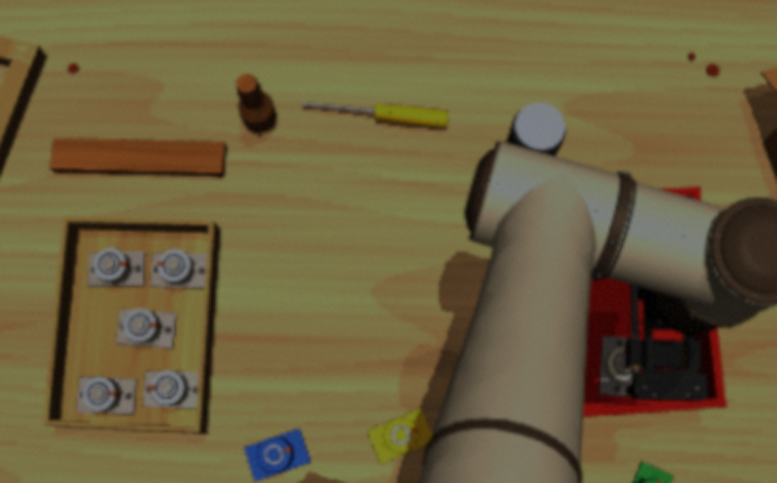

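All five free rollers stand flat in the tray, at (112,268), (175,268), (140,327), (102,395) and (170,388), with head height .048 for each. The scrap roller is in the bin at (620,365), the batten is at (138,157), and the other things are undisturbed.

```bash
python3 -c "
from bench import ctrl; print(ctrl.hand_in())"
```

```text
the job is handed in; nothing more can be done
None
```

The job is done and handed in at about 57 s: the batten is flat on the bench, five free-turning rollers stand upright in the tray (two had tilted on a wall and were reset), and the one that binds is in the red bin.

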